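# Seal up a lot of used dice with the bench seal press

## Robot

A 6-joint arm with a two-finger parallel gripper is mounted at the origin on the work surface. World frame = base frame: x ahead of the robot, y to its left, z up, the work surface at z = 0. Lengths are in m, angles in rad, forces in N, time in s.
With the tool pointing down it reaches from about 0.35 to 0.975 m from the base axis. Payload 4.9 kg.
Tool frame: the origin (TCP) lies at the very end of the fingers, on their centre line; the grasp point (between the pads) lies 19 mm behind it (ctrl.tcp_to_grasp is the z of the grasp point in the tool frame, in m); z points along the fingers, y is the line along which they close (so a half turn about z gives the same grasp; the last joint's range is limited). The gripper opens to 85 mm and grips with 20 to 120 N. Pads are 22 mm wide; open, the fingers measure 114 mm over their backs; the gripper's body (76 mm by 85 mm) begins 54 mm behind the grasp point. The pads swing forward as they close: fully open they stand 13 mm farther back than shut.
Start: joints at [-1.316, 0.053, 1.613, -0, 1.476, -0.119], TCP at [0.228, -0.582, 0.231] pointing down, gripper open.
Joint ranges: [-3.01, 3.01], [-1.01, 2.22], [0.06, 2.58], [-1.02, 4.17], [0.09, 2.62], [-3.14, 3.14]. Speed limits (rad/s): [2.57, 2.57, 3.14, 3.14, 3.14, 3.14].

## Interface

Orientations are given as a rotation vector (axis times angle).
In Python, from station import ctrl, eyes, job, nets gives the robot as it stands. The module is installed in compiled form; this text tells all that it offers.
- The arm moves only by the tool jog_arm, never from a script. Its argument "commands" is one flat list of numbers, 7 for each row, row after row: the shift along the tool's x, y, z each as a share of 0.06 m, from -1 to 1, then the turn, a rotation vector about the tool's x, y, z each as a share of 0.1 rad, from -1 to 1, then the finger opening in mm, from 0 to 85.4. In form: [x, y, z, ax, ay, az, grip, x, y, z, ax, ay, az, grip, ...]. A call has 1 to 20 rows; each row shifts and turns the commanded pose from where the row before left it, along the tool's axes as they then stand; what a row does not reach is not made up. A row lasts 1/8 s, in which the tool goes at most 62.5 mm and 10.7 degrees, less where a joint would pass 70% of its speed; a pose out of reach is approached as far as the arm can. A call with a number of a shift or a turn outside -1 to 1 is refused whole. A call with a gripper value outside its range is refused whole. The fingers move at their own pace and stop on an object; "newtons" is the grip in N (left out, the last holds). Time passes only in rows, so rows that do not move let the fingers close. It gives the time, the measured TCP pose, the force, the opening and the grip force at its end, in the units of the state.
- ctrl.get_obs(): the state, without advancing time (a new reading comes with each control period).
- eyes.get_image(name): name is "scene" or "top"; returns a dict with "image" (400x640x3 uint8, red, green, blue), "z_map" (400x640 float32, m along the optical axis (not along the pixel's ray), 0 where there is no reading), "K" (3x3 intrinsics, pixels), "dist_coeffs" ([k1, k2, p1, p2, k3] as OpenCV has them; the pictures are not rectified), "cam_to_world" (4x4, takes a point from camera to world coordinates). Camera axes: x right, y up, looking along -z (the intrinsics and any distortion apply to the point x, -y, -z); pixel columns grow to the right and rows downward; lengths in m; the calibration is good to about 2 mm. A picture is of the moment at which its call begins.
- job.finish_job(): hands the job in; it is judged then, once.
Trained networks look in the newest picture that a camera, given by its name, has taken for a name from the list of things; names that differ only in an ending like _2 or _b are one class to them, and where a whole thing is asked for, a point or a joint stands for the part that bears it (a point fixed in the world has none). Each returns a list of dicts, best first, with "p" (0 to 1); they miss things now and then, are a little off and sometimes report something else, mostly with a low value. They report only what shows in the picture. A call takes as long as a camera call.
- nets.silhouettes(camera, name): "mask" (400x640 bool, what is visible of it) and "bbox" ([left, top, right, bottom] in pixels, round what is visible of it).
The state is a dict: "t": time; "q": joint angles; "dq": joint speeds; "effort": joint torques, N m; "tool_pos": TCP position; "tool_rot": TCP orientation; "contact_force": force on the tool from outside, world axes, zero at the start; "wrist_torque": the same for the moment, N m; "opening": finger opening in m; "grip_force": force on a finger pad.
Only numpy, scipy, OpenCV 4.12 (cv2) and the standard library are available. Lean on these libraries where they do the work, as an engineer would, in place of code of your own. Each camera call takes 0.05 s, during which the arm holds its last target. There are 200 camera calls.

## Task

Seal up the used dice for destruction: lift the smoked canister off its hook and stand it in the nest of the press slide, drop every die from the felt mat into it, and close it with the top lid of the pile. Then push the slide in until the dot on the lid is right under the punch and pull the press lever down to its stop to stamp the dot. Let the lever come up, draw the slide all the way back out, and stand the sealed canister upright in the steel tray; leave the other lids piled and the dolly, lammer and chips where they are.

Things in the scene. Friction and masses are not known exactly. Their poses are not given: they have to be found in the camera images.
- canister: open smoked acrylic canister: outside diameter 58 mm, inside 51, height 90, floor 5. Origin: centre of its underside, z up. Hangs upright at the start, underside 25 mm above the table, by a steel tab on its +x side: 26 mm wide, faces at x = 32 and 35 mm, from 18 to 122 mm above the underside; its hole is 14 mm wide, from 90 to 116 mm above the underside. Grip it across y just under the rim
- canister_mouth (a point): centre of the canister's mouth, level with the rim, 90 mm above its underside
- hook (a point): the hook: round bar 5 mm thick, out 15 mm to -x of the hanger's plate, end turned up. This point: on the bar's axis, 12 mm out, 138.5 mm above the table; the turned-up end reaches 8.5 mm above it. To free the canister raise it 8 to 18 mm (13 is right), draw it at least 30 mm along the hanger's -x, then lift it away
- hanger: fixed steel stand that carries the hook: upright plate 44 mm wide (y), 150 mm tall, 6 mm thick, on a flat foot 110 mm wide that reaches 85 mm behind it. Origin: at table level on the plate's front face, under the hook; -x is the open side from which things are hung
- press: fixed bench seal press. Origin: at table level under the punch, z up. An acrylic channel, 96 mm wide (x) with walls 34 mm tall, runs along its y from -55 to 330 mm; the slide runs in it. Head: 55 mm wide (y), x = -30 to 123 mm, 195 to 265 mm above the table; column behind the channel, x = 68 to 123 mm. Lever on the head's -y side, at y = -55 mm
- carriage (a joint): position of the slide in m: 0 = drawn all the way out (nest 180 mm from the punch, at the press's +y), grows as it is pushed towards the press's -y, to 0.200 at its inner end stop (nest 20 mm past the punch). It stays where it is left; about 1.5 N moves it
- nest (a point): centre of the nest floor on the slide, 26 mm above the table: a square pocket 62 mm wide at the floor and 70 mm at the top of its outward-leaning fence, 12 mm tall, in which the canister stands (turned any way)
- slide_knob (a point): centre of the slide's knob, on the slide 115 mm to the press's +y of the nest centre, 59 mm above the table: upright round black knob 20 mm in diameter, 26 mm tall, on a 14 mm stem; its top is 72 mm above the table
- punch_tip (a point): lowest point of the punch, a steel cone with an 8 mm flat tip: 148 mm above the table with the lever up (22 mm above the lid of a canister in the nest). It moves straight down by 27 mm as the lever is pulled; its own spring gives way when it meets the lid
- lever (a joint): angle of the press lever in rad: 0 = up (a spring raises it when let go), 1.1 = down at its stop. With a closed canister under it the punch meets the lid at about 0.9; the stamp is made at the stop
- lever_ball (a point): centre of the black ball, 30 mm in diameter, at the lever's end, 150 mm from the pivot, towards the press's -x. Pivot: 20 mm to +x and 55 mm to -y of the press's origin, 230 mm above the table. The ball swings down from 35 degrees above the pivot's level to 28 below it (316 to 160 mm above the table). Pressing down on it with the closed fingertips takes about 3 to 8 N
- lid1: top lid of the pile, black plastic, 45 g: flange 55 mm in diameter, 10 mm thick, above a tapering plug 47 mm in diameter, 5 mm deep, that drops into the canister's mouth. Origin: centre of the plug's underside (15 mm below the top), z up. With the lid on, the flange rests on the rim and the origin is 85 mm above the canister's underside
- lid1_dot (a point): the marked spot: centre of the bright metal dot, 12 mm in diameter, in the middle of the top of the top lid
- lid2: the middle lid of the pile, the same size; origin 15 mm below that of the top lid. Stays in the pile
- lid3: the bottom lid of the pile, the same size, on the table. Stays where it is
- die1: used casino die, red with white pips, a cube of 19 mm, 12 g, on the felt mat (2 mm thick, 150 mm square). Origin: its centre. May be absent: two to four of the four dice are there
- die2: used casino die, red with white pips, a cube of 19 mm, 12 g, on the felt mat (2 mm thick, 150 mm square). Origin: its centre. May be absent: two to four of the four dice are there
- die3: used casino die, red with white pips, a cube of 19 mm, 12 g, on the felt mat (2 mm thick, 150 mm square). Origin: its centre. May be absent: two to four of the four dice are there
- die4: used casino die, red with white pips, a cube of 19 mm, 12 g, on the felt mat (2 mm thick, 150 mm square). Origin: its centre. May be absent: two to four of the four dice are there
- tray: fixed outgoing steel tray, 125 mm square, walls 12 mm tall and 4 mm thick, floor 4 mm. Origin: centre of its underside
- dolly: bystander: brass roulette dolly, 32 mm in diameter, 56 mm tall; origin at its underside
- lammer: bystander: chrome lammer button, 38 mm in diameter, 9 mm thick; origin at its underside
- chips: bystander: stack of five red clay chips, 39 mm in diameter, 16.5 mm tall; origin at its underside

How it is judged:
On the way, in this order (a step that is already met when the one before it is completed fails the run):
1. the canister, off its hook, stands upright in the nest of the slide (distance between canister and nest below 0.006 m and angle between canister's own z axis and vertical below 0.08 rad), for 0.2 s.
2. every die is in the canister (all of step 1 and horizontal distance between each of die1, die2, die3, die4 and canister below 0.025 m and z of die1 in the frame of canister between 0.003 and 0.085 m and z of die2 in the frame of canister between 0.003 and 0.085 m and z of die3 in the frame of canister between 0.003 and 0.085 m and z of die4 in the frame of canister between 0.003 and 0.085 m), for 0.2 s.
3. the top lid closes the canister, flange on the rim (horizontal distance between each of die1, die2, die3, die4 and canister below 0.025 m and z of die1 in the frame of canister between 0.003 and 0.085 m and z of die2 in the frame of canister between 0.003 and 0.085 m and z of die3 in the frame of canister between 0.003 and 0.085 m and z of die4 in the frame of canister between 0.003 and 0.085 m and horizontal distance between lid1 and canister below 0.004 m and z of lid1 in the frame of canister between 0.0825 and 0.0875 m and angle between the z axis of lid1 and the z axis of canister, either way round below 0.08 rad), for 0.2 s.
4. the punch presses on the lid with more than 10 N, the punch tip on the dot (within 6 mm of its centre), the canister closed with the dice in it (all of step 3 and contact force between punch and lid1 above 10 N and horizontal distance between lid1_dot and punch_tip below 0.006 m), for 0.1 s.
At the end, for the whole second after the job is handed in: Canister upright (0.08 rad), at rest on the tray floor within 34 mm of its middle each way; all dice in it; top lid on it, flange on the rim (4 mm, 0.08 rad); lever up (below 0.1 rad), slide out (joint below 0.015 m); the other lids within 20 mm of their places (all of step 3 and angle between canister's own z axis and vertical below 0.08 rad and x of canister in the frame of tray between -0.034 and 0.034 m and y of canister in the frame of tray between -0.034 and 0.034 m and z of canister in the frame of tray below 0.008 m and linear speed of canister below 0.01 m/s and value of joint lever below 0.1 rad and value of joint carriage below 0.015 m and distance of each of lid2, lid3 from where it was at the start of the episode below 0.02 m); the robot touches nothing.
It fails at once if the dolly, the lammer or the chips are moved by more than 30 mm (distance of any of dolly, lammer, chips from where it was at the start of the episode above 0.03 m).
It fails at once if the canister is tipped over (by more than 0.8 rad) (angle between canister's own z axis and vertical above 0.8 rad).
Of die1, die2, die3, die4 only 2 to 4 are there at a start; the rules pass over those that are not, and their reading is None.
At some moment in a run one of die1, die2, die3, die4 may be knocked a few centimetres aside while the robot is not near it.
It also fails if it takes over 210 s, if anything falls off the work surface, if the arm or the gripper's body presses on something with over 40 N, if the wrist force passes 120 N, or if a joint passes its speed limit or range.

## Working session

There is one attempt and no reset: what is moved stays moved. The work goes in short steps, Python scripts to look and compute and a tool call to move; the robot and the scene stay as the last step left them, time stands still between calls to the robot, and variables do not carry over. Pictures are saved under pics/ and viewed, at most 14 in all, crops included, and the job is handed in when it is done.

Besides the shell and the picture viewer there is one more tool, called as name(argument=value, ...) on one line, values as JSON. jog_arm: Moves the arm, as the interface text tells. Shift numbers are shares of 0.06 m and turn numbers shares of 0.1 rad, none past 1 either way. Its arguments: {"type":"object","properties":{"commands":{"type":"array","items":{"type":"number"}},"newtons":{"type":"number"}},"required":["commands"]}

```bash
mkdir -p pics; cat > h.py <<'E'
import numpy as np, cv2
from station import ctrl, eyes, job, nets
from scipy.spatial.transform import Rotation as R
def cloud(im):
    K=np.array(im["K"]);h,w=im["z_map"].shape
    u,v=np.meshgrid(np.arange(w),np.arange(h))
    p=cv2.undistortPoints(np.stack([u,v],-1).reshape(-1,1,2).astype(np.float64),K,np.array(im["dist_coeffs"],float)).reshape(h,w,2)
    z=im["z_map"].astype(float)
    c=np.stack([p[...,0]*z,-p[...,1]*z,-z,np.ones_like(z)],-1)
    P=(c@np.array(im["cam_to_world"]).T)[...,:3]
    P[z==0]=np.nan
    return P
def save(im,name,crop=None,s=1):
    a=im["image"][...,::-1]
    if crop: a=a[crop[1]:crop[3],crop[0]:crop[2]]
    cv2.imwrite(name,cv2.resize(a,None,fx=s,fy=s,interpolation=cv2.INTER_CUBIC))
def look(names,cams=("scene","top")):
    for cam in cams:
        im=eyes.get_image(cam);P=cloud(im)
        for n in names:
            for d in nets.silhouettes(cam,n)[:5]:
                m=d["mask"]&np.isfinite(P[...,0])
                if m.sum()<5: print(cam,n,d["p"],d["bbox"],"nodepth");continue
                q=P[m];lo,me,hi=np.percentile(q,[3,50,97],axis=0)
                print(cam,n,round(d["p"],2),[int(x) for x in d["bbox"]],m.sum(),"lo",lo.round(4),"med",me.round(4),"hi",hi.round(4))
E
cat > a.py <<'E'
from h import *
for c in ("scene","top"):
    im=eyes.get_image(c);save(im,f"pics/{c}0.png");print(np.array(im["cam_to_world"]).round(3).tolist(),im["K"][0][0])
print(ctrl.get_obs(),ctrl.tcp_to_grasp)
look(["canister","hook","hanger","press","nest","slide_knob","punch_tip","lever_ball","lid1","lid1_dot","die1","tray","dolly","lammer","chips"])
E
python3 a.py
```

```text
[[-0.868, -0.358, 0.344, 0.977], [0.496, -0.644, 0.582, 0.754], [0.013, 0.676, 0.737, 1.09], [0.0, 0.0, 0.0, 1.0]] 509.439983649997
[[0.015, 0.986, -0.164, 0.39], [-1.0, 0.018, 0.016, 0.053], [0.019, 0.164, 0.986, 1.224], [0.0, 0.0, 0.0, 1.0]] 396.99297984374
{'t': 0.1, 'q': array([-1.31602408e+00,  5.32837681e-02,  1.61416405e+00, -8.84938664e-06,
        1.47599552e+00, -1.19005785e-01]), 'dq': array([-0.00084849, -0.00137993, -0.00179306,  0.00254648,  0.00052627,
        0.00135567]), 'effort': array([ 6.09298440e-04, -3.94904780e+01, -3.71361887e+01, -8.16522231e-06,
        3.93292954e-03, -4.39988014e-06]), 'tool_pos': array([ 0.22806066, -0.58129742,  0.23018594]), 'tool_rot': array([-3.08507422e+00, -5.83375645e-01,  2.10869850e-04]), 'contact_force': array([-0.06096046, -0.54276197,  0.58305915]), 'wrist_torque': array([ 0.01228135, -0.02907987, -0.02282274]), 'grip_force': 0.0, 'opening': 0.08560626698149534} -0.0187
scene canister 0.9 [320, 253, 347, 297] 880 lo [0.5757 0.1702 0.0108] med [0.6037 0.2046 0.0797] hi [0.6311 0.2254 0.1154]
scene canister 0.46 [385, 301, 461,
[... 3310 characters left out ...]
6  0.0409] med [ 0.6902 -0.0325  0.0455] hi [ 0.7152 -0.011   0.0503]
top lid1_dot 0.76 [338, 158, 350, 176] 255 lo [ 0.6679 -0.057   0.0315] med [ 0.6901 -0.0325  0.0454] hi [ 0.7152 -0.0109  0.0503]
top tray 0.77 [179, 214, 226, 261] 1773 lo [ 4.149e-01  3.303e-01 -3.000e-04] med [0.475  0.3908 0.0047] hi [0.5355 0.4498 0.014 ]
top dolly 0.42 [319, 243, 331, 258] 96 lo [ 0.4119  0.0027 -0.0021] med [0.4253 0.0194 0.0111] hi [0.4418 0.033  0.0581]
top lammer 0.66 [370, 255, 381, 267] 110 lo [ 0.3939 -0.1515  0.0046] med [ 0.4108 -0.1365  0.0094] hi [ 0.4252 -0.1196  0.0136]
top chips 0.55 [192, 178, 205, 189] 130 lo [0.6216 0.3986 0.0039] med [0.6376 0.414  0.0161] hi [0.6543 0.4318 0.0206]
```

```bash
python3 - <<'E'
import cv2
a=cv2.imread('pics/scene0.png')[130:400,210:480];cv2.imwrite('pics/s0c.png',cv2.resize(a,(600,600),interpolation=cv2.INTER_CUBIC))
a=cv2.imread('pics/top0.png')[140:280,170:500];cv2.imwrite('pics/t0c.png',cv2.resize(a,(792,336),interpolation=cv2.INTER_CUBIC))
E
```

```text
(no output)
```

View pics/s0c.png

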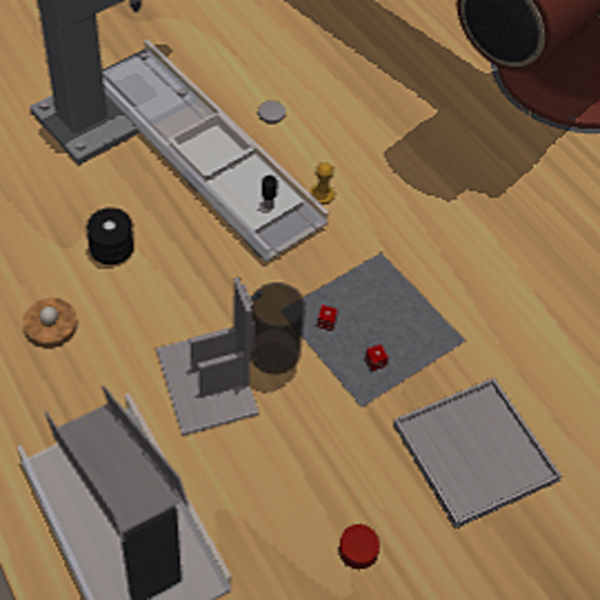

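View pics/t0c.png

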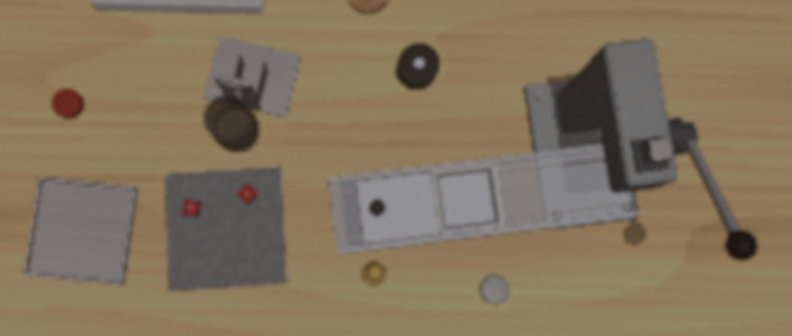

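```bash
cat > b.py <<'E'
from h import *
def rect(q,n):
    r=cv2.minAreaRect((q[:,:2]*1000).astype(np.float32));print(n,len(q),"c",np.round(r[0],1),"size",np.round(r[1],1),"ang",round(r[2],2))
for c in ("scene","top"):
    im=eyes.get_image(c);P=cloud(im);I=im["image"].astype(int)
    x,y,z=P[...,0],P[...,1],P[...,2]
    box=lambda a,b,c_,d,e,f:(x>a)&(x<b)&(y>c_)&(y<d)&(z>e)&(z<f)
    red=(I[...,0]>90)&(I[...,1]<60)&(I[...,2]<60)
    m=(red&box(.38,.6,.05,.35,-.01,.06)).astype(np.uint8)
    n,lab=cv2.connectedComponents(m)
    for i in range(1,n):
        if (lab==i).sum()<8: continue
        q=P[lab==i]; t=q[q[:,2]>np.percentile(q[:,2],90)-.006]
        rect(t,f"{c} die z{np.median(t[:,2])*1000:.1f} med{np.median(t,axis=0).round(4)}")
    q=P[box(.4,.62,-.35,.08,.030,.038)];rect(q,c+" walltop")
    q=P[box(.45,.6,-.1,.06,.062,.078)];print("knob top",len(q),np.median(q,axis=0).round(4),((q.min(0)+q.max(0))/2).round(4))
    q=P[box(.6,.75,-.08,.02,.042,.052)];rect(q,c+" lidtop");
    dot=box(.66,.73,-.07,.0,.035,.06)&(I.min(2)>110);print("dot",dot.sum(),P[dot].mean(0).round(4))
    q=P[box(.60,.75,.1,.3,.145,.156)];rect(q,c+" platetop")
    q=P[box(.60,.78,.1,.3,.002,.012)];rect(q,c+" foot")
    q=P[box(.56,.66,.15,.26,.108,.121)];rect(q,c+" rim")
    q=P[box(.36,.6,.3,.5,.009,.016)];rect(q,c+" tray")
    q=P[box(.36,.6,-.42,-.28,.27,.36)];print("ball",len(q),q.min(0).round(4),q.max(0).round(4))
    q=P[box(.4,.75,-.32,-.15,.257,.272)];rect(q,c+" head top")
    q=P[box(.46,.57,-.16,-.02,.033,.042)&(x<.7)];rect(q,c+" fence?")
E
python3 b.py
```

```text
scene die z20.5 med[0.5231 0.1815 0.0205] 41 c [522.9 181.1] size [19.3 17.7] ang 54.99
scene die z20.7 med[0.5048 0.2509 0.0207] 45 c [504.3 249.7] size [19.8 19. ] ang 78.11
scene walltop 709 c [ 527.6 -113.7] size [132.2 383.9] ang 12.34
knob top 50 [0.5054 0.0202 0.0712] [0.5043 0.0168 0.0687]
scene lidtop 252 c [691.1 -34.5] size [55.3 52.1] ang 52.67
dot 13 [ 0.6916 -0.0349  0.046 ]
scene platetop 67 c [633.2 191.9] size [42.9 20.7] ang 77.97
scene foot 1434 c [689.1 200.2] size [176.4 200.5] ang 0.82
scene rim 160 c [608.3 195.4] size [59.  71.1] ang 76.79
scene tray 329 c [474.3 389.7] size [127.6 125.9] ang 83.92
ball 220 [ 0.4352 -0.331   0.2701] [ 0.5267 -0.3041  0.3316]
scene head top 804 c [ 585.4 -259.2] size [167.9  89.2] ang 11.42
scene fence? 306 c [518.5 -84.1] size [ 96.9 139.6] ang 7.94
top die z22.1 med[0.5233 0.1804 0.0221] 24 c [523.5 179.7] size [16.4 14.9] ang 46.1
top die z22.3 med[0.5038 0.2496 0.0223] 27 c [504.8 251.1] size [15.4 15.2] ang 3.29
top walltop 675 c [ 539.6 -115.3] size [126.9 382.3] ang 8.08
knob top 36 [0.5056 0.0165 0.0713] [0.5056 0.0165 0.0728]
top lidtop 228 c [691.8 -34.2] size [52.4 52.9] ang 47.27
dot 10 [ 0.6932 -0.0361  0.0455]
top platetop 52 c [633.4 190.3] size [41.2 22.3] ang 76.37
top foot 1244 c [689.5 199.8] size [178.8 199. ] ang 0.57
top rim 106 c [607.9 195.9] size [57.1 64.3] ang 79.12
top tray 230 c [475.1 389.4] size [125.7 124.9] ang 85.09
ball 277 [ 0.4363 -0.3366  0.27  ] [ 0.5257 -0.3101  0.3346]
top head top 1237 c [ 586.7 -265.6] size [163.1  91.2] ang 8.21
top fence? 325 c [519.5 -83.9] size [ 95.4 136.8] ang 8.18
```

```bash
cat >> h.py <<'E'
def phi():
    x=R.from_rotvec(ctrl.get_obs()["tool_rot"]).as_matrix()[:,0];return np.degrees(np.arctan2(x[1],x[0]))
def to(x,y,z,ph):
    "turn about tool z first (shares of .1 rad), then shift in the turned frame (shares of .06 m)"
    o=ctrl.get_obs();d=np.array([x,y,z])-o["tool_pos"];f=np.radians(ph)
    t=((phi()-ph+180)%360-180)
    ex=np.array([np.cos(f),np.sin(f)]);ey=np.array([np.sin(f),-np.cos(f)])
    print("t",round(o["t"],2),"pos",o["tool_pos"].round(4),"phi",round(phi(),1),"-> turn",round(np.radians(t)/.1,2),"shift",np.round([d[:2]@ex/.06,d[:2]@ey/.06,-d[2]/.06],2))
E
cat > c.py <<'E'
from h import *
from scipy.optimize import least_squares
for c in ("scene","top"):
    im=eyes.get_image(c);P=cloud(im);x,y,z=P[...,0],P[...,1],P[...,2]
    box=lambda a,b,c_,d,e,f:(x>a)&(x<b)&(y>c_)&(y<d)&(z>e)&(z<f)
    for ps in [8.]:
        for it in range(4):
            ey=np.array([-np.sin(np.radians(ps)),np.cos(np.radians(ps))]);ex=np.array([ey[1],-ey[0]])
            q=P[box(.42,.62,-.33,.06,.030,.0365)][:,:2]-np.array([.521,-.097])
            u,v=q@ex,q@ey;s=[]
            for sg in (-1,1):
                k=(np.abs(u-sg*.0455)<.007)&(v>-.2)&(v<.15)
                a=np.polyfit(v[k],u[k],1)
                for _ in range(3):
                    r=u[k]-np.polyval(a,v[k]);a=np.polyfit(v[k][abs(r)<.003],u[k][abs(r)<.003],1)
                s.append((a,k.sum()))
            sl=(s[0][0][0]+s[1][0][0])/2
            ps-=np.degrees(sl)
        print(c,"psi",ps,[(a.round(4).tolist(),n) for a,n in s])
    q=P[box(.56,.66,.15,.26,.109,.1175)]
    e=np.array([.978,-.208]);o=np.array([.6377,.19])
    q=q[(q[:,:2]-o)@e<-.012][:,:2]
    f=lambda p:np.clip(np.hypot(*(q-p).T)-.0275,-.006,.006)
    r=least_squares(f,[.5986,.198]);print("canister",len(q),r.x.round(4),np.abs(r.fun).mean(), "hanger-frame x",(r.x-o)@e,(r.x-o)@[.208,.978])
    q=P[box(.60,.75,.1,.3,.145,.156)]; w=(q[:,:2]-o)@e
    print("plate pts",np.percentile(w,[3,20,50,80,97]).round(4)); q2=q[w>0];l=np.polyfit(q2[:,1],q2[:,0],1);print("plate ang",np.degrees(np.arctan(l[0])),q2.mean(0))
    # fence interior edges of the nest
    q=P[box(.47,.57,-.15,-.04,.024,.0285)]
to(.5986,.198,.25,-12)
E
python3 c.py
```

```text
scene psi 7.981219814900343 [([0.0016, -0.0459], np.int64(202)), ([-0.0016, 0.0442], np.int64(203))]
canister 112 [0.6029 0.1973] 0.001259246522784328 hanger-frame x -0.03551243975711258 -0.00013533131251163675
plate pts [-0.013  -0.0008  0.0024  0.0042  0.0052]
plate ang 11.728337956422516 [0.64101484 0.19109972 0.14892748]
top psi 8.053401635969282 [([-0.0008, -0.0447], np.int64(186)), ([0.0008, 0.0452], np.int64(185))]
canister 66 [0.6041 0.1967] 0.0010614984280968597 hanger-frame x -0.034215713210518965 -0.00046264158077812976
plate pts [-0.0123 -0.001   0.0026  0.0051  0.007 ]
plate ang 12.008384830817871 [0.64116826 0.18899818 0.14949697]
t 1.9 pos [ 0.2282 -0.5818  0.2313] phi 21.4 -> turn 5.83 shift [  3.34 -14.    -0.31]
```

jog_arm(commands=[0,0,-0.42,0,0,0.97,85,0,0,-0.42,0,0,0.97,85,0,0,-0.42,0,0,0.97,85,0,0,-0.42,0,0,0.97,85,0,0,-0.42,0,0,0.97,85,0,0,-0.42,0,0,0.97,85,0.1,-0.75,0,0,0,0,85,0.1,-0.75,0,0,0,0,85,0.1,-0.75,0,0,0,0,85,0.1,-0.75,0,0,0,0,85,0.1,-0.75,0,0,0,0,85,0.1,-0.75,0,0,0,0,85,0.1,-0.75,0,0,0,0,85,0.1,-0.75,0,0,0,0,85,0.1,-0.75,0,0,0,0,85,0.1,-0.75,0,0,0,0,85])

```text
t: 3.9
tool_pos: [0.3801, -0.1525, 0.3827]
tool_rot: [3.124, -0.327, 0.001]
contact_force: [-0.2, 0.4, -0.7]
opening: 0.0849
grip_force: 0.0
```

```bash
python3 -c "
from h import *
to(.6025,.197,.25,-12);to(.6025,.197,.083,-12)"
```

```text
t 3.9 pos [ 0.3801 -0.1525  0.3827] phi -11.9 -> turn 0.01 shift [ 2.41 -6.47  2.21]
t 3.9 pos [ 0.3801 -0.1525  0.3827] phi -11.9 -> turn 0.01 shift [ 2.41 -6.47  5.  ]
```

jog_arm(commands=[0.241,-0.647,0.221,0,0,0,85,0.241,-0.647,0.221,0,0,0,85,0.241,-0.647,0.221,0,0,0,85,0.241,-0.647,0.221,0,0,0,85,0.241,-0.647,0.221,0,0,0,85,0.241,-0.647,0.221,0,0,0,85,0.241,-0.647,0.221,0,0,0,85,0.241,-0.647,0.221,0,0,0,85,0.241,-0.647,0.221,0,0,0,85,0.241,-0.647,0.221,0,0,0,85,0,0,0,0,0,0,85,0,0,0.46,0,0,0,85,0,0,0.46,0,0,0,85])

```text
t: 5.52
tool_pos: [0.602, 0.1955, 0.1953]
tool_rot: [-3.124, 0.327, -0.003]
contact_force: [-0.1, -0.3, 0.0]
opening: 0.085
grip_force: 0.0
```

```bash
python3 -c "
from h import *
to(.6025,.197,.083,-12)"
```

```text
t 5.53 pos [0.602  0.1955 0.1953] phi -11.9 -> turn 0.01 shift [ 0.   -0.03  1.87]
```

jog_arm(commands=[0,-0.03,0.38,0,0,0,85,0,0,0.38,0,0,0,85,0,0,0.38,0,0,0,85,0,0,0.38,0,0,0,85,0,0,0.35,0,0,0,85,0,0,0,0,0,0,50,0,0,0,0,0,0,50,0,0,0,0,0,0,50,0,0,0,0,0,0,50], newtons=40)

```text
t: 6.65
tool_pos: [0.6022, 0.1978, 0.0832]
tool_rot: [-3.124, 0.326, -0.001]
contact_force: [-1.6, -0.4, -0.2]
opening: 0.0579
grip_force: 43.3
```

jog_arm(commands=[0,0,-0.11,0,0,0,50,0,0,-0.11,0,0,0,50,0,0,0,0,0,0,50,-0.2,0,0,0,0,0,50,-0.2,0,0,0,0,0,50,-0.2,0,0,0,0,0,50,-0.2,0,0,0,0,0,50,0,0,0,0,0,0,50])

```text
t: 7.65
tool_pos: [0.554, 0.2079, 0.0956]
tool_rot: [3.125, -0.325, -0.0]
contact_force: [-0.0, -0.6, -0.8]
opening: 0.0581
grip_force: 44.0
```

```bash
python3 -c "
from h import *
im=eyes.get_image('scene');save(im,'pics/s1.png',(270,180,430,310),4)
k=np.array([.5055,.0167]);u=np.array([-np.sin(np.radians(8)),np.cos(np.radians(8))]);n=k-.115*u;print(n, k-.295*u)
to(.53,.18,.25,8);to(n[0],n[1],.25,8)"
```

```text
[ 0.52150491 -0.09718083] [ 0.54655606 -0.27542908]
t 7.7 pos [0.5547 0.2078 0.0958] phi -11.9 -> turn -3.47 shift [-0.47  0.4  -2.57]
t 7.7 pos [0.5547 0.2078 0.0958] phi -11.9 -> turn -3.47 shift [-1.26  4.96 -2.57]
```

View pics/s1.png

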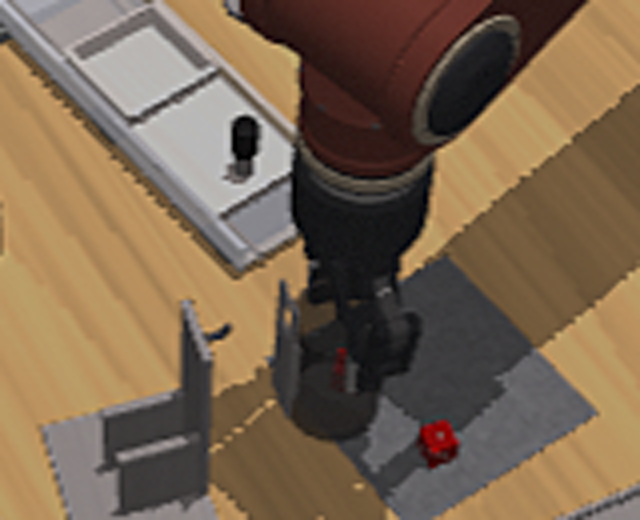

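jog_arm(commands=[0,0,-0.64,0,0,-0.87,50,0,0,-0.64,0,0,-0.87,50,0,0,-0.64,0,0,-0.87,50,0,0,-0.64,0,0,-0.87,50,-0.158,0.62,0,0,0,0,50,-0.158,0.62,0,0,0,0,50,-0.158,0.62,0,0,0,0,50,-0.158,0.62,0,0,0,0,50,-0.158,0.62,0,0,0,0,50,-0.158,0.62,0,0,0,0,50,-0.158,0.62,0,0,0,0,50,-0.158,0.62,0,0,0,0,50,0,0,0,0,0,0,50,0,0,0,0,0,0,50])

```text
t: 9.45
tool_pos: [0.5216, -0.0974, 0.2494]
tool_rot: [-3.134, -0.219, -0.0]
contact_force: [0.0, 0.6, -1.2]
opening: 0.058
grip_force: 44.0
```

```bash
python3 -c "
from h import *
to(.5207,-.0972,.0843,8)
im=eyes.get_image('scene');P=cloud(im);x,y,z=P[...,0],P[...,1],P[...,2]
save(im,'pics/s2.png',(270,90,430,250),3.7)
"
```

```text
t 9.45 pos [ 0.5216 -0.0974  0.2494] phi 8.0 -> turn -0.0 shift [-0.01 -0.01  2.75]
```

View pics/s2.png

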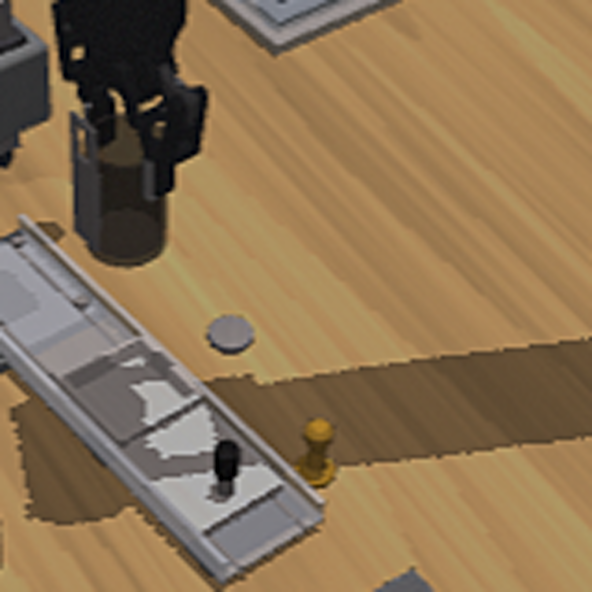

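jog_arm(commands=[0,0,0.45,0,0,0,50,0,0,0.45,0,0,0,50,0,0,0.45,0,0,0,50,0,0,0.45,0,0,0,50,0,0,0.45,0,0,0,50,0,0,0.12,0,0,0,50,0,0,0.12,0,0,0,50,0,0,0.12,0,0,0,50,0,0,0.12,0,0,0,50,0,0,0,0,0,0,50])

```text
t: 10.75
tool_pos: [0.5211, -0.0975, 0.0851]
tool_rot: [-3.134, -0.219, 0.001]
contact_force: [-0.9, 0.5, -1.6]
opening: 0.0576
grip_force: 44.1
```

jog_arm(commands=[0,0,0.02,0,0,0,50,0,0,0.02,0,0,0,50,0,0,0,0,0,0,50])

```text
t: 11.12
tool_pos: [0.5218, -0.0978, 0.0843]
tool_rot: [3.134, 0.219, 0.001]
contact_force: [-2.8, 0.7, 6.2]
opening: 0.0581
grip_force: 44.5
```

jog_arm(commands=[0,0,0,0,0,0,85,0,0,0,0,0,0,85,0,0,0,0,0,0,85,0,0,-0.4,0,0,0,85,0,0,-0.6,0,0,0,85,0,0,-0.6,0,0,0,85,0,0,-0.6,0,0,0,85,0,0,-0.6,0,0,0,85,-0.2,-0.6,0,0,0,0,85,-0.2,-0.6,0,0,0,0,85,-0.2,-0.6,0,0,0,0,85,-0.2,-0.6,0,0,0,0,85])

```text
t: 12.62
tool_pos: [0.4532, 0.0393, 0.251]
tool_rot: [-3.134, -0.219, -0.0]
contact_force: [0.1, 0.1, 0.8]
opening: 0.0851
grip_force: 0.0
```

```bash
cat > dice.py <<'E'
from h import *
from scipy.optimize import least_squares
def dice(P,I):
    x,y,z=P[...,0],P[...,1],P[...,2]
    red=(I[...,0]>80)&(I[...,1]<65)&(I[...,2]<65)&(x>.36)&(x<.62)&(y>.03)&(y<.37)&(z<.06)
    n,lab,st,ce=cv2.connectedComponentsWithStats(red.astype(np.uint8))
    for i in range(1,n):
        if st[i,4]<8: continue
        q=P[lab==i];t=q[q[:,2]>np.percentile(q[:,2],90)-.006]
        yy=t[:,:2]-t[:,:2].mean(0)
        r=cv2.minAreaRect((t[:,:2]*1000).astype(np.float32))
        yield ce[i],st[i,4],r
if __name__=="__main__":
    for c in ("scene","top"):
        im=eyes.get_image(c);P=cloud(im);x,y,z=P[...,0],P[...,1],P[...,2]
        for ce,n,r in dice(P,im["image"].astype(int)): print(c,ce.round(1),n,np.round(r[0],1),np.round(r[1],1),"ang",round(r[2]%90,1))
        q=P[(x>.46)&(x<.545)&(y>-.15)&(y<-.04)&(z>.108)&(z<.1185)][:,:2]
        if len(q)>20:
            r=least_squares(lambda p:np.clip(np.hypot(*(q-p).T)-.0275,-.006,.006),[.521,-.0975]);print("canister",len(q),r.x.round(4),np.abs(r.fun).mean())
E
python3 dice.py; python3 -c "
from h import *
im=eyes.get_image('scene');save(im,'pics/s3.png',(270,150,430,310),3.7)
to(.523,.181,.1,0)"
```

```text
scene [357.5 270.7] 43 [523.1 180.7] [17.6 18.4] ang 40.3
scene [379.2 288.7] 53 [504.8 250.4] [18.9 17.8] ang 82.5
canister 101 [ 0.5224 -0.0958] 0.00155651855596204
top [272.6 220.5] 41 [524.5 179.6] [17.2 17. ] ang 43.2
top [248.9 226.3] 42 [505.1 249.8] [18.9 15.6] ang 89.7
canister 62 [ 0.524  -0.0965] 0.0011237108543950412
t 12.78 pos [0.4534 0.0393 0.2511] phi 8.2 -> turn 1.42 shift [ 1.16 -2.36  2.52]
```

View pics/s3.png

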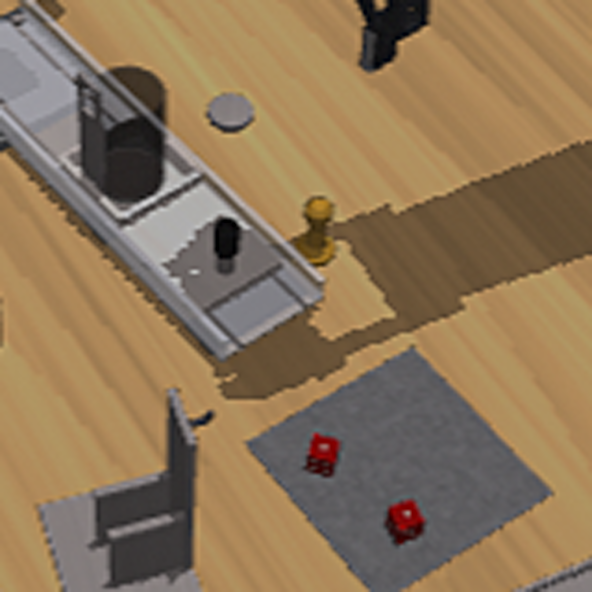

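```bash
python3 -c "
from h import *
to(.5238,.1802,.006,42)"
```

```text
t 12.78 pos [0.4534 0.0393 0.2511] phi 8.2 -> turn -5.91 shift [ 2.44 -0.96  4.09]
```

jog_arm(commands=[0,0,0.35,0,0,-0.985,45,0,0,0.35,0,0,-0.985,45,0,0,0.35,0,0,-0.985,45,0,0,0.35,0,0,-0.985,45,0,0,0.35,0,0,-0.985,45,0,0,0.35,0,0,-0.985,45,0.61,-0.24,0.25,0,0,0,45,0.61,-0.24,0.25,0,0,0,45,0.61,-0.24,0.25,0,0,0,45,0.61,-0.24,0.25,0,0,0,45,0,0,0,0,0,0,45])

```text
t: 14.15
tool_pos: [0.5247, 0.1796, 0.0632]
tool_rot: [-2.933, -1.125, 0.004]
contact_force: [0.2, -0.5, 0.2]
opening: 0.0451
grip_force: 0.0
```

```bash
python3 -c "
from h import *
to(.5238,.1802,.006,42)"
```

```text
t 14.15 pos [0.5247 0.1796 0.0632] phi 42.0 -> turn -0.01 shift [-0.   -0.02  0.95]
```

jog_arm(commands=[0,0,0.3,0,0,0,45,0,0,0.3,0,0,0,45,0,0,0.2,0,0,0,45,0,0,0.15,0,0,0,45,0,0,0,0,0,0,10,0,0,0,0,0,0,10,0,0,0,0,0,0,10,0,0,0,0,0,0,10], newtons=25)

```text
t: 15.15
tool_pos: [0.5247, 0.179, 0.0086]
tool_rot: [2.934, 1.123, 0.001]
contact_force: [0.8, 0.8, 0.7]
opening: 0.0184
grip_force: 27.9
```

```bash
python3 -c "
from h import *
to(.5223,-.0968,.2,8);to(.5223,-.0968,.122,8)"
```

```text
t 15.15 pos [0.5247 0.179  0.0086] phi 41.9 -> turn 5.91 shift [-0.68  4.55 -3.19]
t 15.15 pos [0.5247 0.179  0.0086] phi 41.9 -> turn 5.91 shift [-0.68  4.55 -1.89]
```

jog_arm(commands=[0,0,-0.53,0,0,0.985,10,0,0,-0.53,0,0,0.985,10,0,0,-0.53,0,0,0.985,10,0,0,-0.53,0,0,0.985,10,0,0,-0.53,0,0,0.985,10,0,0,-0.53,0,0,0.985,10,-0.085,0.57,0,0,0,0,10,-0.085,0.57,0,0,0,0,10,-0.085,0.57,0,0,0,0,10,-0.085,0.57,0,0,0,0,10,-0.085,0.57,0,0,0,0,10,-0.085,0.57,0,0,0,0,10,-0.085,0.57,0,0,0,0,10,-0.085,0.57,0,0,0,0,10,0,0,0,0,0,0,10,0,0,0.43,0,0,0,10,0,0,0.43,0,0,0,10,0,0,0.3,0,0,0,10,0,0,0,0,0,0,10])

```text
t: 17.52
tool_pos: [0.521, -0.0968, 0.1276]
tool_rot: [-3.132, -0.22, 0.005]
contact_force: [0.1, 0.4, -0.2]
opening: 0.0181
grip_force: 27.9
```

```bash
python3 -c "
from h import *
to(.5223,-.0968,.122,8)"
```

```text
t 17.52 pos [ 0.521  -0.0968  0.1276] phi 8.0 -> turn 0.01 shift [0.02 0.   0.09]
```

jog_arm(commands=[0.02,0,0.06,0,0,0,10,0,0,0,0,0,0,10,0,0,0,0,0,0,45,0,0,0,0,0,0,45,0,0,0,0,0,0,45,0,0,-0.6,0,0,0,45,0,0,-0.6,0,0,0,45,-0.2,-0.7,0,0,0,0.5,45,-0.2,-0.7,0,0,0,0.5,45,-0.2,-0.7,0,0,0,0.5,45,0,-0.7,0,0,0,0.6,45,0,-0.6,0,0,0,0,45,0,0,0,0,0,0,45])

```text
t: 19.15
tool_pos: [0.479, 0.1042, 0.1978]
tool_rot: [-3.14, 0.105, -0.0]
contact_force: [-0.2, -0.5, 0.5]
opening: 0.0453
grip_force: 0.0
```

```bash
python3 dice.py; python3 -c "
from h import *
to(.505,.25,.05,-4)
im=eyes.get_image('scene');save(im,'pics/s4.png',(270,150,430,310),3.7)"
```

```text
scene [379.1 288.7] 52 [504.1 250.9] [19.8 19.2] ang 84.9
canister 103 [ 0.5226 -0.0959] 0.0015647032522448211
top [248.6 226.2] 38 [504.8 251.2] [16.2 16. ] ang 4.3
canister 62 [ 0.5241 -0.0964] 0.0010530327905501856
t 19.25 pos [0.4791 0.1024 0.1977] phi -4.0 -> turn 0.0 shift [ 0.26 -2.48  2.46]
```

View pics/s4.png

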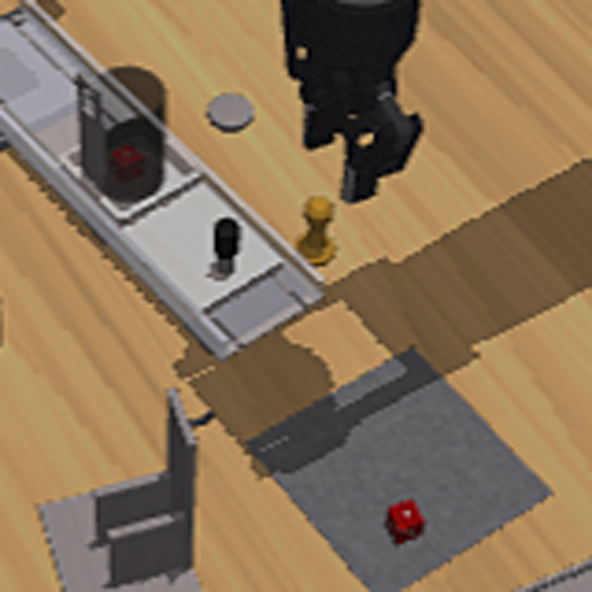

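jog_arm(commands=[0.05,-0.5,0.49,0,0,0,45,0.05,-0.5,0.49,0,0,0,45,0.05,-0.5,0.49,0,0,0,45,0.05,-0.5,0.49,0,0,0,45,0.05,-0.5,0.49,0,0,0,45,0,0,0,0,0,0,45,0,0,0.3,0,0,0,45,0,0,0.2,0,0,0,45,0,0,0.15,0,0,0,45,0,0,0.05,0,0,0,45,0,0,0,0,0,0,10,0,0,0,0,0,0,10,0,0,0,0,0,0,10,0,0,0,0,0,0,10])

```text
t: 21.05
tool_pos: [0.505, 0.2513, 0.0092]
tool_rot: [-3.139, 0.11, -0.001]
contact_force: [-0.5, 0.2, 1.9]
opening: 0.0186
grip_force: 26.2
```

```bash
python3 -c "
from h import *
to(.5223,-.0968,.2,8)"
```

```text
t 21.05 pos [0.505  0.2513 0.0092] phi -4.0 -> turn -2.1 shift [-0.52  5.79 -3.18]
```

jog_arm(commands=[0,0,-0.53,0,0,-0.35,10,0,0,-0.53,0,0,-0.35,10,0,0,-0.53,0,0,-0.35,10,0,0,-0.53,0,0,-0.35,10,0,0,-0.53,0,0,-0.35,10,0,0,-0.53,0,0,-0.35,10,-0.058,0.643,0,0,0,0,10,-0.058,0.643,0,0,0,0,10,-0.058,0.643,0,0,0,0,10,-0.058,0.643,0,0,0,0,10,-0.058,0.643,0,0,0,0,10,-0.058,0.643,0,0,0,0,10,-0.058,0.643,0,0,0,0,10,-0.058,0.643,0,0,0,0,10,-0.058,0.643,0,0,0,0,10,0,0,0,0,0,0,10,0,0,0.43,0,0,0,10,0,0,0.43,0,0,0,10,0,0,0.36,0,0,0,10,0,0,0,0,0,0,10])

```text
t: 23.55
tool_pos: [0.5204, -0.0956, 0.1241]
tool_rot: [-3.132, -0.221, 0.007]
contact_force: [-0.2, 0.4, -0.2]
opening: 0.0184
grip_force: 26.1
```

```bash
python3 -c "
from h import *
to(.5223,-.0968,.124,8)"
```

```text
t 23.55 pos [ 0.5204 -0.0956  0.1241] phi 8.1 -> turn 0.01 shift [0.03 0.02 0.  ]
```

jog_arm(commands=[0.03,0.02,0,0,0,0,10,0,0,0,0,0,0,10,0,0,0,0,0,0,45,0,0,0,0,0,0,45,0,0,0,0,0,0,45,0,0,-0.6,0,0,0,45,0,0,-0.6,0,0,0,75,0,0,-0.3,0,0,0,75,0,0,0,0,0,0,75])

```text
t: 24.68
tool_pos: [0.5247, -0.0983, 0.2177]
tool_rot: [3.133, 0.219, 0.004]
contact_force: [-0.5, -0.9, -0.3]
opening: 0.0749
grip_force: 0.0
```

```bash
python3 -c "
from h import *
to(.6915,-.0345,.11,8);to(.6915,-.0345,.029,8)"
```

```text
t 24.68 pos [ 0.5247 -0.0983  0.2177] phi 8.0 -> turn 0.0 shift [ 2.9  -0.67  1.79]
t 24.68 pos [ 0.5247 -0.0983  0.2177] phi 8.0 -> turn 0.0 shift [ 2.9  -0.67  3.14]
```

jog_arm(commands=[0.58,-0.134,0,0,0,0,75,0.58,-0.134,0,0,0,0,75,0.58,-0.134,0.1,0,0,0,75,0.58,-0.134,0.4,0,0,0,75,0.58,-0.134,0.4,0,0,0,75,0,0,0.4,0,0,0,75,0,0,0.4,0,0,0,75,0,0,0,0,0,0,75])

```text
t: 25.68
tool_pos: [0.6875, -0.0334, 0.1087]
tool_rot: [-3.132, -0.219, 0.014]
contact_force: [-0.8, 0.6, -1.1]
opening: 0.0751
grip_force: 0.0
```

```bash
python3 dice.py; python3 -c "
from h import *
im=eyes.get_image('scene');save(im,'pics/s5.png',(220,130,380,290),3.7)
to(.6915,-.0345,.029,8)"
```

```text
canister 99 [ 0.5227 -0.0959] 0.0013893317980174255
canister 32 [ 0.5239 -0.0958] 0.001060222242432473
t 25.82 pos [ 0.6908 -0.034   0.1146] phi 8.0 -> turn 0.0 shift [0.01 0.01 1.43]
```

View pics/s5.png

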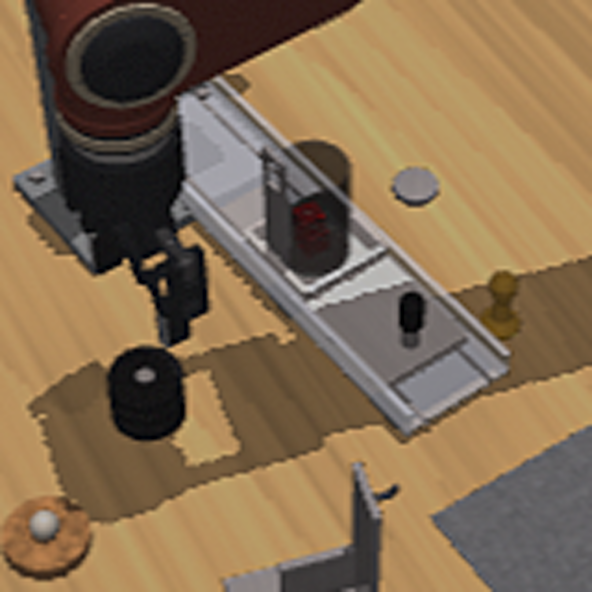

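jog_arm(commands=[0,0,0.4,0,0,0,75,0,0,0.4,0,0,0,75,0,0,0.35,0,0,0,75,0,0,0.2,0,0,0,75,0.01,0.01,0.08,0,0,0,75,0,0,0,0,0,0,75])

```text
t: 26.58
tool_pos: [0.6916, -0.0346, 0.0286]
tool_rot: [3.134, 0.219, 0.0]
contact_force: [0.2, 0.2, -0.4]
opening: 0.0753
grip_force: 0.0
```

jog_arm(commands=[0,0,0,0,0,0,45,0,0,0,0,0,0,45,0,0,0,0,0,0,45,0,0,0,0,0,0,45], newtons=30)

```text
t: 27.08
tool_pos: [0.6925, -0.0346, 0.0301]
tool_rot: [3.133, 0.219, 0.004]
contact_force: [0.2, 0.1, 4.6]
opening: 0.0535
grip_force: 32.0
```

jog_arm(commands=[0,0,-0.1,0,0,0,45,0,0,-0.2,0,0,0,45,0,0,-0.5,0,0,0,45,0,0,-0.5,0,0,0,45,0,0,-0.5,0,0,0,45,0,0,-0.5,0,0,0,45,0,0,-0.5,0,0,0,45,0,0,0,0,0,0,45])

```text
t: 28.08
tool_pos: [0.693, -0.0347, 0.2006]
tool_rot: [3.132, 0.219, 0.01]
contact_force: [0.9, 0.0, -0.4]
opening: 0.0536
grip_force: 31.7
```

```bash
python3 -c "
from h import *
im=eyes.get_image('scene');save(im,'pics/s6.png',(220,110,380,270),3.7)
to(.522,-.0968,.195,8);to(.522,-.0968,.11,8)
for c in ('scene','top'):
    im=eyes.get_image(c);P=cloud(im);x,y,z=P[...,0],P[...,1],P[...,2]
    for a,b in ((.026,.034),(.042,.05)):
        m=(abs(x-.69)<.045)&(abs(y+.034)<.045)&(z>a)&(z<b);print(c,a,m.sum(),np.nanmedian(P[m],axis=0).round(4))
"
```

```text
t 28.12 pos [ 0.6918 -0.0345  0.1978] phi 8.0 -> turn 0.0 shift [-2.95  0.63  0.05]
t 28.12 pos [ 0.6918 -0.0345  0.1978] phi 8.0 -> turn 0.0 shift [-2.95  0.63  1.46]
scene 0.026 275 [ 0.6911 -0.0325  0.0296]
scene 0.042 0 [nan nan nan]
top 0.026 0 [nan nan nan]
top 0.042 0 [nan nan nan]
  return np.nanmean(a, axis, out=out, keepdims=keepdims)
```

View pics/s6.png

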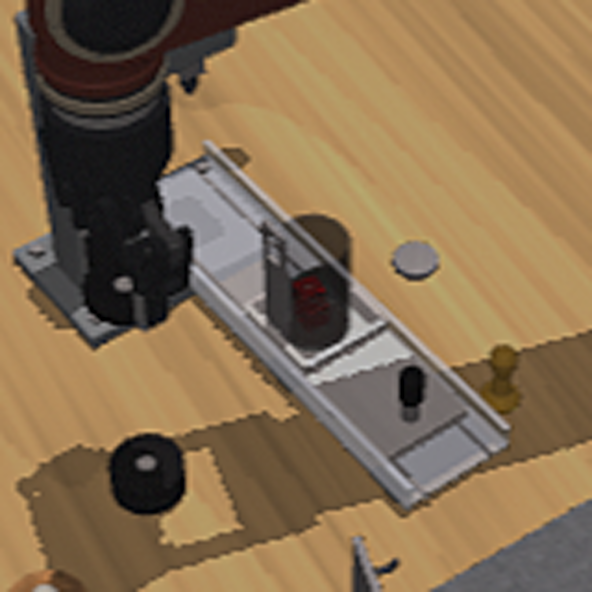

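jog_arm(commands=[-0.58,0.122,0,0,0,0,45,-0.58,0.122,0,0,0,0,45,-0.58,0.122,0,0,0,0,45,-0.58,0.122,0,0,0,0,45,-0.58,0.122,0,0,0,0,45,0,0,0,0,0,0,45,0,0,0.3,0,0,0,45,0,0,0.3,0,0,0,45,0,0,0.3,0,0,0,45,0,0,0.2,0,0,0,45,0,0,0,0,0,0,45])

```text
t: 29.6
tool_pos: [0.5233, -0.0946, 0.1286]
tool_rot: [-3.133, -0.22, 0.005]
contact_force: [-1.0, 0.1, -0.1]
opening: 0.0533
grip_force: 31.7
```

```bash
cat > e.py <<'E'
from h import *
im=eyes.get_image('scene');save(im,'pics/s7.png',(260,140,360,240),6)
to(.5225,-.0963,.111,8)
E
python3 e.py
```

```text
t 29.65 pos [ 0.524  -0.0948  0.1299] phi 8.0 -> turn 0.0 shift [-0.03  0.02  0.31]
```

View pics/s7.png

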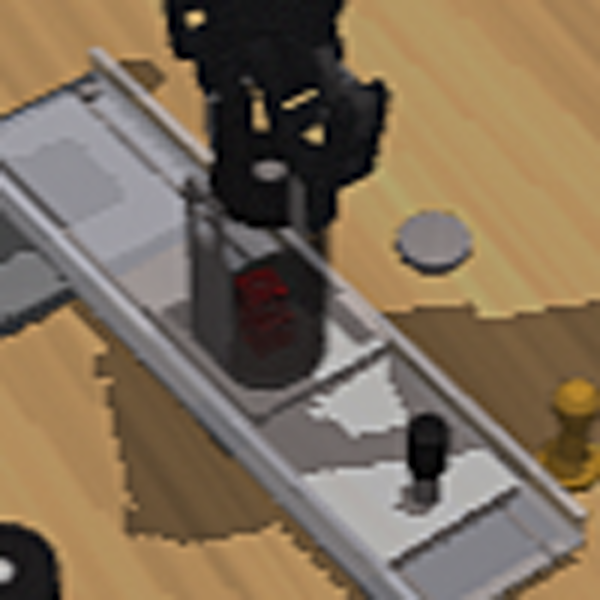

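jog_arm(commands=[-0.03,0.02,0.06,0,0,0,45,0,0,0.06,0,0,0,45,0,0,0.05,0,0,0,45,0,0,0,0,0,0,45])

```text
t: 30.15
tool_pos: [0.5223, -0.0963, 0.12]
tool_rot: [-3.134, -0.219, 0.001]
contact_force: [0.3, 0.3, -0.1]
opening: 0.0536
grip_force: 31.7
```

jog_arm(commands=[0,0,0.04,0,0,0,45,0,0,0.03,0,0,0,45,0,0,0,0,0,0,45])

```text
t: 30.52
tool_pos: [0.5224, -0.0963, 0.1159]
tool_rot: [-3.134, -0.219, 0.001]
contact_force: [-0.2, 0.1, 0.3]
opening: 0.0532
grip_force: 31.7
```

jog_arm(commands=[0,0,0.03,0,0,0,45,0,0,0,0,0,0,45])

```text
t: 30.78
tool_pos: [0.5224, -0.0964, 0.1141]
tool_rot: [-3.134, -0.219, 0.001]
contact_force: [-0.5, -0.8, -0.7]
opening: 0.0535
grip_force: 31.7
```

jog_arm(commands=[0,0,0.03,0,0,0,45,0,0,0,0,0,0,45])

```text
t: 31.02
tool_pos: [0.5225, -0.0964, 0.1125]
tool_rot: [3.134, 0.219, 0.0]
contact_force: [-0.3, -0.2, -1.7]
opening: 0.0535
grip_force: 31.7
```

jog_arm(commands=[0,0,0.02,0,0,0,45,0,0,0.01,0,0,0,45,0,0,0,0,0,0,45])

```text
t: 31.4
tool_pos: [0.5232, -0.0967, 0.1124]
tool_rot: [3.133, 0.219, 0.002]
contact_force: [-2.4, 0.2, 5.6]
opening: 0.0535
grip_force: 35.8
```

jog_arm(commands=[0,0,-0.01,0,0,0,75,0,0,0,0,0,0,75,0,0,0,0,0,0,75,0,0,-0.3,0,0,0,75,0,0,-0.6,0,0,0,75,0,0,-0.6,0,0,0,75,-0.05,-0.6,0,0,0,0,45,-0.05,-0.6,0,0,0,0,45,0,-0.6,0,0,0,0,45,0,0,0,0,0,0,45])

```text
t: 32.65
tool_pos: [0.5015, 0.0114, 0.2027]
tool_rot: [3.133, 0.224, 0.003]
contact_force: [0.2, -0.4, 0.2]
opening: 0.0449
grip_force: 0.0
```

```bash
cat > f.py <<'E'
from h import *
to(.5055,.0167,.1,8);to(.5055,.0167,.046,8)
for c in ('scene','top'):
    im=eyes.get_image(c);P=cloud(im);x,y,z=P[...,0],P[...,1],P[...,2]
    m=(abs(x-.522)<.05)&(abs(y+.096)<.05)&(z>.120)&(z<.135)
    q=P[m]; 
    e=np.array([np.cos(np.radians(8)),np.sin(np.radians(8))])
    q=q[(q[:,:2]-[.522,-.096])@e<.029]
    A=np.c_[q[:,:2],np.ones(len(q))];s=np.linalg.lstsq(A,q[:,2],rcond=None)[0]
    r=cv2.minEnclosingCircle((q[:,:2]*1000).astype(np.float32))
    print(c,len(q),"mean",q.mean(0).round(4),"circ",r,"slope",s.round(3))
    m=(abs(x-.505)<.04)&(abs(y-.0167)<.03)&(z>.06)&(z<.08);print("knob",np.median(P[m],axis=0).round(4))
E
python3 f.py
```

```text
t 32.65 pos [0.5015 0.0114 0.2027] phi 8.2 -> turn 0.03 shift [ 0.08 -0.08  1.71]
t 32.65 pos [0.5015 0.0114 0.2027] phi 8.2 -> turn 0.03 shift [ 0.08 -0.08  2.61]
scene 244 mean [ 0.5217 -0.0932  0.1255] circ ((522.677734375, -95.08588409423828), 30.02361488342285) slope [-0.016  0.002  0.134]
knob [0.5047 0.0188 0.0703]
top 96 mean [ 0.5178 -0.1105  0.1267] circ ((520.437744140625, -102.81474304199219), 25.1625919342041) slope [-0.008 -0.039  0.127]
knob [nan nan nan]
  return _methods._mean(a, axis=axis, dtype=dtype,
  ret = um.true_divide(
```

jog_arm(commands=[0.08,-0.08,0,0,0,0,45,0,0,0.5,0,0,0,45,0,0,0.5,0,0,0,45,0,0,0.5,0,0,0,45,0,0,0.5,0,0,0,45,0,0,0.3,0,0,0,45,0,0,0.25,0,0,0,45,0,0,0,0,0,0,45,0,0,0,0,0,0,10,0,0,0,0,0,0,10,0,0,0,0,0,0,10], newtons=40)

```text
t: 34.12
tool_pos: [0.5066, 0.0151, 0.0497]
tool_rot: [3.134, 0.219, 0.004]
contact_force: [-0.3, 0.8, 4.1]
opening: 0.0184
grip_force: 39.3
```

```bash
python3 -c "
from h import *
o=ctrl.get_obs();print(o['tool_pos'],o['opening'],o['contact_force'])
u=np.array([-np.sin(np.radians(8)),np.cos(np.radians(8))]);p=o['tool_pos'][:2]
print('nest',p-.115*u,'punch',p-.295*u)
"
```

```text
[0.50662764 0.01512534 0.04969728] 0.018423438566809565 [-0.31778233  0.78729206  4.07027076]
nest [ 0.52263255 -0.09875548] punch [ 0.54768371 -0.27700374]
```

jog_arm(commands=[0,-0.04,0,0,0,0,10,0,0,0,0,0,0,10])

```text
t: 34.38
tool_pos: [0.5063, 0.0173, 0.0497]
tool_rot: [3.133, 0.22, 0.003]
contact_force: [-1.3, -0.7, 6.1]
opening: 0.0187
grip_force: 39.7
```

jog_arm(commands=[0,-0.03,0,0,0,0,10,0,0,0,0,0,0,10])

```text
t: 34.62
tool_pos: [0.5061, 0.0191, 0.0497]
tool_rot: [3.133, 0.22, 0.004]
contact_force: [-0.8, 0.0, 6.0]
opening: 0.0186
grip_force: 39.7
```

jog_arm(commands=[0,-0.04,0,0,0,0,10,0,0,0,0,0,0,10])

```text
t: 34.88
tool_pos: [0.5057, 0.0215, 0.0497]
tool_rot: [3.133, 0.22, 0.003]
contact_force: [-1.2, -1.3, 5.7]
opening: 0.0184
grip_force: 39.7
```

jog_arm(commands=[0,-0.05,0,0,0,0,10,0,0,0,0,0,0,10])

```text
t: 35.12
tool_pos: [0.5053, 0.0245, 0.0497]
tool_rot: [3.133, 0.22, 0.004]
contact_force: [-2.1, -0.9, 6.0]
opening: 0.0183
grip_force: 39.7
```

```bash
cat > g.py <<'E'
from h import *
for c in ('scene','top'):
    im=eyes.get_image(c);P=cloud(im);x,y,z=P[...,0],P[...,1],P[...,2]
    ps=np.radians(8);ex=np.array([np.cos(ps),np.sin(ps)]);ey=np.array([-np.sin(ps),np.cos(ps)])
    q=P[...,:2]-np.array([.5215,-.0972]);u,v=q@ex,q@ey
    m=(abs(u)<.042)&(z<.0335)&(z>.015)&(v>.02)&(v<.16)
    b=[(round(a,3),np.nanmedian(z[m&(abs(v-a)<.0015)]).round(4)) for a in np.arange(.118,.156,.003)]
    print(c,"slide end profile",b)
    m=(abs(u)<.05)&(z>.0325)&(z<.037);print("wall v range",np.percentile(v[m&(v>.1)],[90,99,100]) if (m&(v>.1)).any() else None)
    l=(z>.122)&(z<.130)&(abs(u)<.029)&(abs(v)<.12)
    I=im["image"].astype(int);d=l&(I.min(2)>110);print("lid uv",u[l].mean().round(4),v[l].mean().round(4),l.sum(),"dot uv",u[d].mean().round(4),v[d].mean().round(4),d.sum())
save(eyes.get_image('scene'),'pics/s8.png',(240,110,370,240),4.5)
E
python3 g.py
```

```text
scene slide end profile [(np.float64(0.118), np.float64(0.025)), (np.float64(0.121), np.float64(0.026)), (np.float64(0.124), np.float64(0.0259)), (np.float64(0.127), np.float64(0.0249)), (np.float64(0.13), np.float64(0.0262)), (np.float64(0.133), np.float64(0.0257)), (np.float64(0.136), np.float64(0.0256)), (np.float64(0.139), np.float64(0.0258)), (np.float64(0.142), np.float64(0.0229)), (np.float64(0.145), np.float64(0.0223)), (np.float64(0.148), np.float64(0.0168)), (np.float64(0.151), np.float64(0.0164)), (np.float64(0.154), np.float64(0.0159))]
wall v range [0.1674507  0.1712908  0.17178896]
lid uv 0.0005 0.0197 252 dot uv 0.0004 0.0078 12
top slide end profile [(np.float64(0.118), np.float64(0.0271)), (np.float64(0.121), np.float64(0.0274)), (np.float64(0.124), np.float64(0.0253)), (np.float64(0.127), np.float64(0.0265)), (np.float64(0.13), np.float64(0.0251)), (np.float64(0.133), np.float64(0.0281)), (np.float64(0.136), np.float64(0.026)), (np.float64(0.139), np.float64(0.025)), (np.float64(0.142), np.float64(0.0248)), (np.float64(0.145), np.float64(0.0167)), (np.float64(0.148), np.float64(0.0155)), (np.float64(0.151), np.float64(0.0162)), (np.float64(0.154), np.float64(0.0157))]
wall v range [0.16325595 0.16906583 0.16917357]
lid uv 0.0017 0.0088 261 dot uv 0.0026 0.0085 13
```

View pics/s8.png

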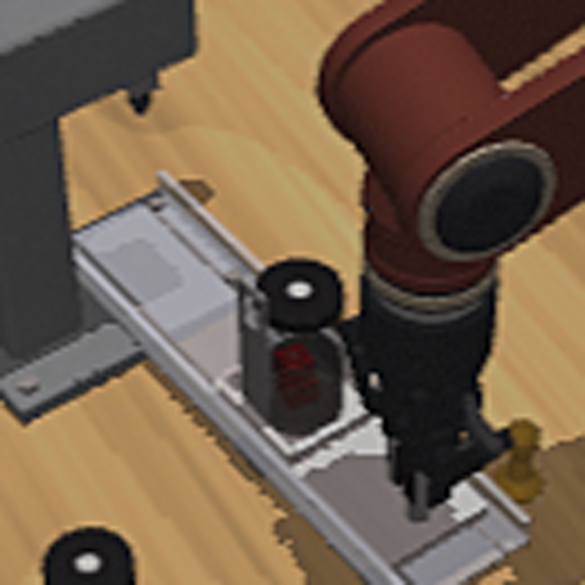

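jog_arm(commands=[0,-0.05,0,0,0,0,10,0,-0.05,0,0,0,0,10,0,-0.05,0,0,0,0,10,0,0,0,0,0,0,10])

```text
t: 35.78
tool_pos: [0.504, 0.0335, 0.0497]
tool_rot: [3.133, 0.22, 0.003]
contact_force: [-0.4, -0.0, 6.5]
opening: 0.0185
grip_force: 39.7
```

jog_arm(commands=[0,-0.05,0,0,0,0,10,0,0,0,0,0,0,10])

```text
t: 36.02
tool_pos: [0.5036, 0.0365, 0.0496]
tool_rot: [3.133, 0.22, 0.003]
contact_force: [-1.0, -0.8, 7.5]
opening: 0.0187
grip_force: 39.7
```

jog_arm(commands=[0,-0.03,0,0,0,0,10,0,0,0,0,0,0,10])

```text
t: 36.28
tool_pos: [0.5035, 0.0371, 0.0497]
tool_rot: [3.131, 0.22, 0.004]
contact_force: [-0.1, -5.0, 5.9]
opening: 0.0186
grip_force: 39.7
```

jog_arm(commands=[0,-0.03,0,0,0,0,10,0,0,0,0,0,0,10])

```text
t: 36.52
tool_pos: [0.5035, 0.0372, 0.0497]
tool_rot: [3.127, 0.22, 0.004]
contact_force: [0.1, -11.4, 4.2]
opening: 0.0186
grip_force: 39.8
```

jog_arm(commands=[0,0.1,0,0,0,0,10,0,0.18,0,0,0,0,10,0,0.18,0,0,0,0,10,0,0.18,0,0,0,0,10,0,0.18,0,0,0,0,10,0,0.18,0,0,0,0,10,0,0.18,0,0,0,0,10,0,0.18,0,0,0,0,10,0,0.18,0,0,0,0,10,0,0.18,0,0,0,0,10,0,0.18,0,0,0,0,10,0,0.18,0,0,0,0,10,0,0.18,0,0,0,0,10,0,0.18,0,0,0,0,10,0,0.18,0,0,0,0,10,0,0.18,0,0,0,0,10,0,0.1,0,0,0,0,10,0,0,0,0,0,0,10])

```text
t: 38.78
tool_pos: [0.5275, -0.1332, 0.0497]
tool_rot: [3.132, 0.219, 0.004]
contact_force: [-0.2, -1.1, 4.7]
opening: 0.0186
grip_force: 39.8
```

```bash
python3 -c "
from h import *
to(.5286,-.1414,.0497,8)"
```

```text
t 38.77 pos [ 0.5275 -0.1332  0.0497] phi 8.0 -> turn -0.0 shift [-0.    0.14 -0.  ]
```

jog_arm(commands=[0,0.07,0,0,0,0,10,0,0.07,0,0,0,0,10,0,0,0,0,0,0,10])

```text
t: 39.15
tool_pos: [0.5286, -0.1411, 0.0497]
tool_rot: [3.133, 0.219, 0.004]
contact_force: [0.4, -0.6, 5.4]
opening: 0.0186
grip_force: 39.8
```

```bash
python3 -c "
from h import *
to(.5286,-.1414,.0497,8)
stop=np.array([.5035,.0371]);ps=np.radians(8);ex=np.array([np.cos(ps),np.sin(ps)]);ey=np.array([-np.sin(ps),np.cos(ps)])
O=stop-.295*ey;print('press origin',O)
for c in ('scene','top'):
    im=eyes.get_image(c);P=cloud(im);q=P[...,:2]-O;u,v=q@ex,q@ey;z=P[...,2]
    I=im['image'].astype(int)
    l=(abs(u)<.04)&(abs(v)<.04)&(z>.11)&(z<.19);print(c,'region',l.sum(), [(round(a,3),int((l&(abs(z-a)<.004)).sum())) for a in np.arange(.114,.19,.008)])
    b=(u<-.06)&(u>-.16)&(abs(v+.055)<.04)&(z>.27);print('ball uvz',u[b].min().round(4),np.median(u[b]).round(4),np.median(v[b]).round(4),z[b].max().round(4),b.sum())
im=eyes.get_image('scene');save(im,'pics/s9.png',(220,40,350,170),4.5)
"
```

```text
t 39.15 pos [ 0.5286 -0.1411  0.0497] phi 8.0 -> turn -0.0 shift [-0.    0.01 -0.  ]
press origin [ 0.54455606 -0.25502908]
scene region 354 [(np.float64(0.114), 53), (np.float64(0.122), 149), (np.float64(0.13), 88), (np.float64(0.138), 8), (np.float64(0.146), 11), (np.float64(0.154), 8), (np.float64(0.162), 10), (np.float64(0.17), 10), (np.float64(0.178), 15), (np.float64(0.186), 2)]
ball uvz -0.1162 -0.0929 -0.0504 0.3323 161
top region 2 [(np.float64(0.114), 1), (np.float64(0.122), 1), (np.float64(0.13), 0), (np.float64(0.138), 0), (np.float64(0.146), 0), (np.float64(0.154), 0), (np.float64(0.162), 0), (np.float64(0.17), 0), (np.float64(0.178), 0), (np.float64(0.186), 0)]
ball uvz -0.1173 -0.0976 -0.0531 0.3352 213
```

View pics/s9.png

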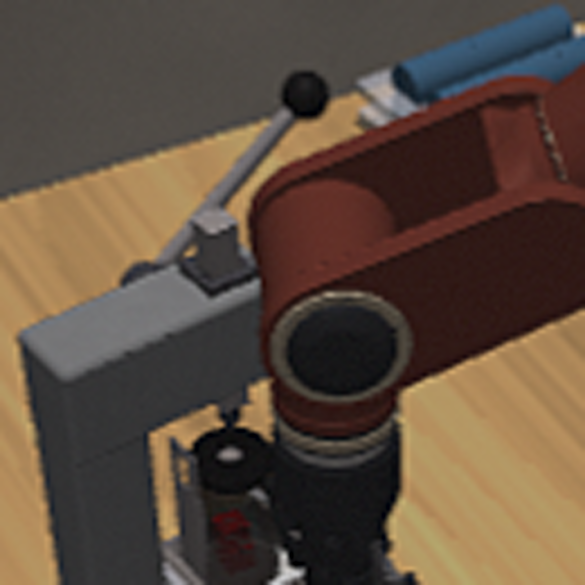

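jog_arm(commands=[0,0,0,0,0,0,45,0,0,0,0,0,0,45,0,0,0,0,0,0,45,0,0,-0.3,0,0,0,45,0,0,-0.6,0,0,0,45,0,0,-0.7,0,0,0,0,0,0,-0.7,0,0,0,0,0,0,-0.7,0,0,0,0,0,0,-0.7,0,0,0,0,0,0,-0.7,0,0,0,0,0,0,-0.7,0,0,0,0,0,0,-0.7,0,0,0,0,0,0,0,0,0,0,0])

```text
t: 40.92
tool_pos: [0.5284, -0.1409, 0.403]
tool_rot: [3.129, 0.219, 0.014]
contact_force: [0.0, -0.6, -0.1]
opening: -0.0002
grip_force: 0.0
```

```bash
python3 -c "
from h import *
to(.4502,-.3238,.345,8)
O=np.array([.54455606,-.25502908]);ps=np.radians(8);ex=np.array([np.cos(ps),np.sin(ps)]);ey=np.array([-np.sin(ps),np.cos(ps)])
im=eyes.get_image('scene');P=cloud(im);q=P[...,:2]-O;u,v=q@ex,q@ey;z=P[...,2]
l=(abs(u)<.029)&(abs(v)<.04)&(z>.121)&(z<.131);d=l&(im['image'].min(2)>105)
print('lid',u[l].mean(),v[l].mean(),l.sum(),'dot',u[d].mean(),v[d].mean(),d.sum())
p=(abs(u)<.02)&(abs(v)<.02)&(z>.145)&(z<.19);print('punch',u[p].mean(),v[p].mean(),p.sum())
k=(abs(u)<.02)&(abs(v-.115)<.02)&(z>.065)&(z<.078);print('knob',u[k].mean(),v[k].mean(),k.sum())
"
```

```text
t 40.92 pos [ 0.5284 -0.1409  0.403 ] phi 8.0 -> turn 0.0 shift [-1.71  2.84  0.97]
lid -0.00019300901213139846 0.003724256082568037 198 dot 0.0006925331785365959 0.0007711469961038753 4
punch -0.000887917996388135 0.007796269118297105 43
knob -0.0017053999730520465 0.1182140289337527 38
```

```bash
python3 -c "
from h import *
O=np.array([.54455606,-.25502908]);ps=np.radians(8);ex=np.array([np.cos(ps),np.sin(ps)]);ey=np.array([-np.sin(ps),np.cos(ps)])
im=eyes.get_image('scene');P=cloud(im);q=P[...,:2]-O;u,v=q@ex,q@ey;z=P[...,2]
K=np.array(im['K']);M=np.linalg.inv(np.array(im['cam_to_world']))
def px(w):
    c=M[:3,:3]@w+M[:3,3];r,_=cv2.projectPoints(np.array([[c[0],-c[1],-c[2]]]),np.zeros(3),np.zeros(3),K,np.array(im['dist_coeffs'],float));return r.ravel().round(1)
for h in (.126,.148,.16,.17): print(h,px(np.array([*O,h])))
for r in range(118,146):
    row=(abs(u[r])<.028)&(abs(v[r])<.028)&(z[r]>.136)&(z[r]<.194)
    c=np.where(row)[0]
    if len(c): print(r,c.min(),c.max(),'z',z[r][c].mean().round(3),'u',u[r][c].mean().round(4),'v',v[r][c].mean().round(4))
dm=(im['image'].min(2)>100)&(z>.12)&(z<.131)&(abs(u)<.03)&(abs(v)<.03);print('dot px',np.argwhere(dm)[:,::-1].mean(0))
a=im['image'][100:170,240:300,::-1].copy();a=cv2.resize(a,(600,700)[::1],interpolation=cv2.INTER_NEAREST)[:600];cv2.imwrite('pics/p.png',a)
"
```

```text
0.126 [270.6 140.4]
0.148 [270.1 134.5]
0.16 [269.9 131.2]
0.17 [269.6 128.4]
123 280 280 z 0.194 u -0.0207 v 0.0222
126 275 275 z 0.182 u -0.0102 v 0.0124
127 273 275 z 0.177 u -0.0084 v 0.0098
128 270 275 z 0.177 u -0.0031 v 0.0101
129 268 275 z 0.174 u -0.0002 v 0.0093
130 268 273 z 0.169 u 0.0014 v 0.0062
131 269 273 z 0.165 u 0.0004 v 0.0068
132 269 273 z 0.16 u -0.0005 v 0.0049
133 269 273 z 0.158 u 0.0008 v 0.0068
134 270 272 z 0.153 u 0.0001 v 0.0051
135 271 271 z 0.145 u -0.0026 v 0.0003
dot px [270.8 140.4]
```

View pics/p.png

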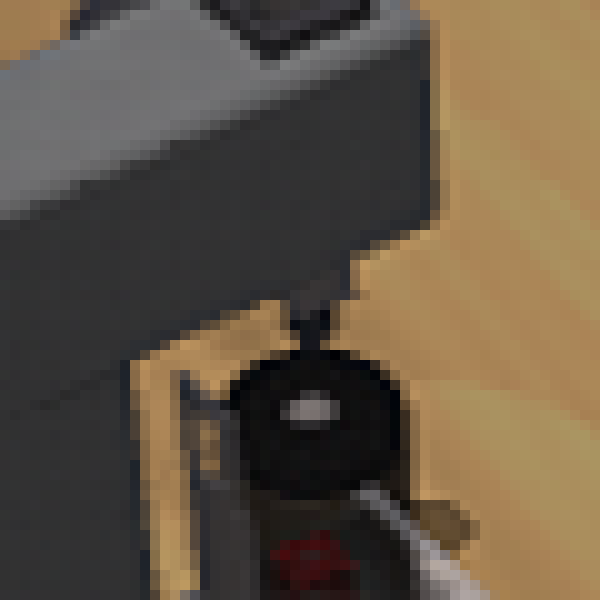

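jog_arm(commands=[-0.342,0.568,0,0,0,0,0,-0.342,0.568,0,0,0,0,0,-0.342,0.568,0,0,0,0,0,-0.342,0.568,0,0,0,0,0,-0.342,0.568,0,0,0,0,0,0,0,0.3,0,0,0,0,0,0,0.3,0,0,0,0,0,0,0.3,0,0,0,0,0,0,0,0,0,0,0])

```text
t: 42.15
tool_pos: [0.4493, -0.322, 0.3392]
tool_rot: [-3.13, -0.221, 0.005]
contact_force: [-0.3, 0.5, 0.6]
opening: -0.0
grip_force: 0.0
```

```bash
python3 -c "
from h import *
to(.4502,-.3238,.331,8)"
```

```text
t 42.15 pos [ 0.4493 -0.322   0.3392] phi 8.1 -> turn 0.02 shift [0.01 0.03 0.14]
```

Pull the lever, first half of the arc.

jog_arm(commands=[0.01,0.03,0.14,0,0,0,0,-0.09,0,0.15,0,0,0,0,-0.09,0,0.15,0,0,0,0,-0.068,0,0.16,0,0,0,0,-0.068,0,0.16,0,0,0,0,-0.045,0,0.168,0,0,0,0,-0.045,0,0.168,0,0,0,0,-0.022,0,0.172,0,0,0,0,-0.022,0,0.172,0,0,0,0])

```text
t: 43.28
tool_pos: [0.4237, -0.329, 0.2551]
tool_rot: [-3.134, -0.219, 0.0]
contact_force: [-2.1, 0.4, 2.2]
opening: -0.0001
grip_force: 1.1
```

jog_arm(commands=[0.003,0,0.175,0,0,0,0,0.003,0,0.175,0,0,0,0,0.027,0,0.172,0,0,0,0,0.027,0,0.172,0,0,0,0,0.052,0,0.168,0,0,0,0,0.052,0,0.168,0,0,0,0,0.063,0,0.138,0,0,0,0,0,0,0,0,0,0,0])

```text
t: 44.28
tool_pos: [0.4374, -0.3272, 0.1854]
tool_rot: [3.134, 0.22, -0.001]
contact_force: [-3.2, -0.9, 4.3]
opening: -0.0003
grip_force: 2.2
```

```bash
python3 -c "
from h import *
O=np.array([.54455606,-.25502908]);ps=np.radians(8);b=O-.1124*np.array([np.cos(ps),np.sin(ps)])-.055*np.array([-np.sin(ps),np.cos(ps)])
to(b[0],b[1],.1746,8)"
```

```text
t 44.27 pos [ 0.4374 -0.3272  0.1854] phi 8.0 -> turn 0.0 shift [ 0.06 -0.03  0.18]
```

jog_arm(commands=[0.05,-0.01,0.1,0,0,0,0,0.02,0,0.09,0,0,0,0,0,0,0.03,0,0,0,0,0,0,0,0,0,0,0])

```text
t: 44.78
tool_pos: [0.4429, -0.3265, 0.1745]
tool_rot: [3.132, 0.219, 0.006]
contact_force: [0.2, -1.0, 6.7]
opening: -0.0003
grip_force: 3.4
```

jog_arm(commands=[0,0,0.04,0,0,0,0,0,0,0.02,0,0,0,0,0,0,0,0,0,0,0])

```text
t: 45.15
tool_pos: [0.4434, -0.3266, 0.1734]
tool_rot: [3.131, 0.22, 0.008]
contact_force: [-2.2, 2.0, 15.9]
opening: 0.0002
grip_force: 7.5
```

jog_arm(commands=[0,0,0.03,0,0,0,0,0,0,0,0,0,0,0,0,0,0,0,0,0,0])

```text
t: 45.52
tool_pos: [0.4436, -0.3266, 0.1729]
tool_rot: [3.131, 0.22, 0.009]
contact_force: [-4.7, 6.3, 19.4]
opening: 0.0002
grip_force: 10.0
```

```bash
python3 -c "
from h import *
O=np.array([.54455606,-.25502908]);ps=np.radians(8);ex=np.array([np.cos(ps),np.sin(ps)]);ey=np.array([-np.sin(ps),np.cos(ps)])
print(ctrl.get_obs()['tool_pos'],ctrl.get_obs()['contact_force'])
im=eyes.get_image('scene');P=cloud(im);q=P[...,:2]-O;u,v=q@ex,q@ey;z=P[...,2]
for r in range(118,150):
    row=(abs(u[r])<.028)&(abs(v[r])<.028)&(z[r]>.1)&(z[r]<.194)
    c=np.where(row)[0]
    if len(c): print(r,c.min(),c.max(),'z',z[r][c].mean().round(3),'v',v[r][c].mean().round(4))
save(im,'pics/s10.png',(220,40,350,170),4.5)
"
```

```text
[ 0.44356962 -0.32662054  0.17287685] [-4.65179227  6.32859523 19.40432792]
124 278 278 z 0.191 v 0.0195
125 276 276 z 0.193 v 0.0225
126 275 275 z 0.183 v 0.0132
127 273 275 z 0.178 v 0.0103
128 270 275 z 0.178 v 0.0111
129 268 275 z 0.175 v 0.0102
130 267 275 z 0.169 v 0.0063
131 267 275 z 0.165 v 0.0068
132 267 275 z 0.163 v 0.0078
133 267 275 z 0.158 v 0.0066
134 267 275 z 0.155 v 0.007
135 267 276 z 0.15 v 0.0065
136 266 277 z 0.143 v 0.0032
137 264 279 z 0.136 v -0.0009
138 263 279 z 0.13 v -0.0033
139 263 280 z 0.128 v -0.0009
140 262 280 z 0.127 v 0.0004
141 263 280 z 0.125 v 0.003
142 264 281 z 0.125 v 0.0078
143 264 281 z 0.125 v 0.0117
144 264 281 z 0.125 v 0.0148
145 264 281 z 0.124 v 0.0174
146 264 281 z 0.124 v 0.0197
147 264 281 z 0.122 v 0.0211
148 265 281 z 0.117 v 0.0211
149 265 281 z 0.114 v 0.0191
```

View pics/s10.png

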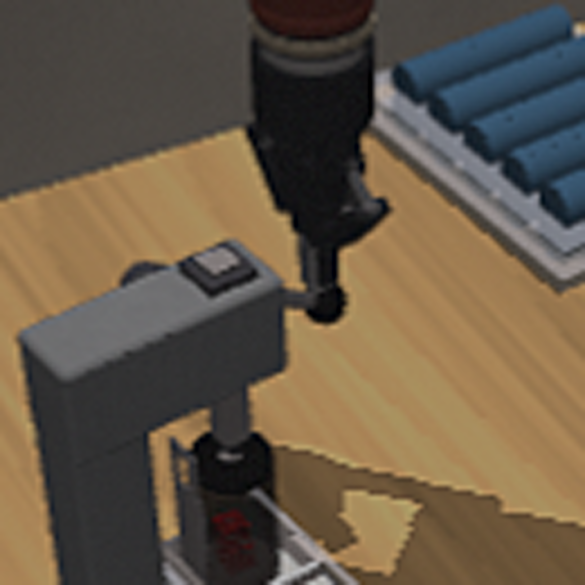

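jog_arm(commands=[0,0,-0.1,0,0,0,0,-0.06,0,-0.14,0,0,0,0,-0.06,0,-0.14,0,0,0,0,-0.052,0,-0.168,0,0,0,0,-0.052,0,-0.168,0,0,0,0,-0.027,0,-0.172,0,0,0,0,-0.027,0,-0.172,0,0,0,0,0,0,-0.175,0,0,0,0,0,0,-0.175,0,0,0,0,0.022,0,-0.172,0,0,0,0,0.022,0,-0.172,0,0,0,0,0.045,0,-0.168,0,0,0,0,0.045,0,-0.168,0,0,0,0,0.068,0,-0.16,0,0,0,0,0.068,0,-0.16,0,0,0,0,0.09,0,-0.15,0,0,0,0,0.09,0,-0.2,0,0,0,0,0,0,-0.5,0,0,0,0,0,0,-0.6,0,0,0,0])

```text
t: 47.95
tool_pos: [0.4514, -0.3242, 0.3989]
tool_rot: [-3.132, -0.219, 0.003]
contact_force: [0.2, -0.4, 0.1]
opening: 0.0002
grip_force: 0.0
```

```bash
python3 -c "
from h import *
to(.5286,-.1411,.40,8)
O=np.array([.54455606,-.25502908]);ps=np.radians(8);ex=np.array([np.cos(ps),np.sin(ps)]);ey=np.array([-np.sin(ps),np.cos(ps)])
im=eyes.get_image('scene');P=cloud(im);q=P[...,:2]-O;u,v=q@ex,q@ey;z=P[...,2]
b=(u<-.06)&(u>-.16)&(abs(v+.055)<.03)&(z>.27);print('ball',z[b].max(),np.median(u[b]),b.sum())
p=(abs(u)<.02)&(abs(v)<.02)&(z>.135)&(z<.16);print('punch low pts',p.sum(),np.percentile(z[p],[5,50]))
"
```

```text
t 47.95 pos [ 0.4514 -0.3242  0.3989] phi 8.0 -> turn 0.0 shift [ 1.7  -2.84 -0.02]
ball 0.5021770398600215 -0.0921196469512652 576
punch low pts 10 [0.14996088 0.15445171]
```

jog_arm(commands=[0.34,-0.568,0,0,0,0,0,0.34,-0.568,0,0,0,0,0,0.34,-0.568,0,0,0,0,0,0.34,-0.568,0,0,0,0,0,0.34,-0.568,0,0,0,0,45,0,0,0,0,0,0,45,0,0,0.7,0,0,0,45,0,0,0.7,0,0,0,45,0,0,0.7,0,0,0,45,0,0,0.7,0,0,0,45,0,0,0.7,0,0,0,45,0,0,0.7,0,0,0,45,0,0,0,0,0,0,45])

```text
t: 49.62
tool_pos: [0.5258, -0.1412, 0.1427]
tool_rot: [-3.13, -0.218, 0.013]
contact_force: [0.1, 0.6, 0.6]
opening: 0.0455
grip_force: 0.0
```

```bash
python3 -c "
from h import *
to(.5286,-.1411,.0497,8)"
```

```text
t 49.62 pos [ 0.5258 -0.1412  0.1427] phi 8.0 -> turn -0.01 shift [0.05 0.   1.55]
```

jog_arm(commands=[0.02,0,0.5,0,0,0,45,0,0,0.5,0,0,0,45,0,0,0.35,0,0,0,45,0,0,0.15,0,0,0,45,0,0,0,0,0,0,45,0,0,0,0,0,0,10,0,0,0,0,0,0,10,0,0,0,0,0,0,10,0,0,0,0,0,0,10])

```text
t: 50.75
tool_pos: [0.5311, -0.1418, 0.0586]
tool_rot: [3.133, 0.219, 0.003]
contact_force: [-1.5, 0.5, 5.3]
opening: 0.0184
grip_force: 39.1
```

jog_arm(commands=[0,-0.1,0,0,0,0,10,0,-0.18,0,0,0,0,10,0,-0.18,0,0,0,0,10,0,-0.18,0,0,0,0,10,0,-0.18,0,0,0,0,10,0,-0.18,0,0,0,0,10,0,-0.18,0,0,0,0,10,0,-0.18,0,0,0,0,10,0,-0.18,0,0,0,0,10,0,-0.18,0,0,0,0,10,0,-0.18,0,0,0,0,10,0,-0.18,0,0,0,0,10,0,-0.18,0,0,0,0,10,0,-0.18,0,0,0,0,10,0,-0.18,0,0,0,0,10,0,-0.18,0,0,0,0,10,0,-0.18,0,0,0,0,10,0,-0.06,0,0,0,0,10,0,0,0,0,0,0,10])

```text
t: 53.12
tool_pos: [0.5059, 0.0375, 0.0586]
tool_rot: [3.129, 0.221, 0.004]
contact_force: [-0.9, -7.5, 7.2]
opening: 0.0184
grip_force: 39.5
```

jog_arm(commands=[0,0.03,0,0,0,0,10,0,0,0,0,0,0,45,0,0,0,0,0,0,45,0,0,0,0,0,0,45,0,0,-0.3,0,0,0,85,0,0,-0.7,0,0,0,85,0,0,-0.7,0,0,0,85,0,0,-0.7,0,0,0,85,0,0,-0.4,0,0,0,85,0,0,0,0,0,0,85])

```text
t: 54.38
tool_pos: [0.5064, 0.0374, 0.2287]
tool_rot: [3.133, 0.219, 0.01]
contact_force: [0.8, 0.5, -0.4]
opening: 0.0849
grip_force: 0.0
```

```bash
cat > k.py <<'E'
from h import *
O=np.array([.54455606,-.25502908]);ps=np.radians(8);ex=np.array([np.cos(ps),np.sin(ps)]);ey=np.array([-np.sin(ps),np.cos(ps)])
for c in ('scene','top'):
    im=eyes.get_image(c);P=cloud(im);q=P[...,:2]-O;u,v=q@ex,q@ey;z=P[...,2]
    l=(u<.0285)&(u>-.04)&(abs(v-.18)<.04)&(z>.122)&(z<.131)
    d=l&(im['image'].min(2)>110);print(c,'lid uv',u[l].min(),u[l].max(),v[l].min(),v[l].max(),l.sum(),'dot',u[d].mean(),v[d].mean(),d.sum(),'xy',P[d].mean(0))
    k=(abs(u)<.02)&(abs(v-.295)<.02)&(z>.065)&(z<.078);print('knob',u[k].mean(),v[k].mean(),k.sum())
    p=(abs(u)<.02)&(abs(v)<.02)&(z>.12)&(z<.15);print('lever-side punch pts',p.sum())
to(.5205,-.0768,.083+.001,8)
E
python3 k.py
```

```text
scene lid uv -0.028027355116209546 0.024191443343809026 0.15326397168034314 0.2080903796068505 227 dot -0.0008717306910493203 0.17969110841374158 13 xy [ 0.51868464 -0.07720803  0.12576875]
knob -0.001165144158995387 0.2973555421292104 43
lever-side punch pts 1
top lid uv -0.025567413186360494 0.02722735380838767 0.15372932578173215 0.2009448215440717 217 dot 0.0028515047126432963 0.1798486000677275 13 xy [ 0.52234973 -0.0765339   0.12703928]
knob -0.009227913753370702 0.30033231265044624 1
lever-side punch pts 0
t 54.48 pos [0.5045 0.0375 0.2246] phi 8.0 -> turn 0.0 shift [-0.    1.92  2.34]
```

jog_arm(commands=[0,0.48,0,0,0,0,85,0,0.48,0,0,0,0,85,0,0.48,0,0,0,0,85,0,0.48,0,0,0,0,85,0,0,0,0,0,0,85,0,0,0.4,0,0,0,85,0,0,0.4,0,0,0,85,0,0,0,0,0,0,85])

```text
t: 55.48
tool_pos: [0.5186, -0.0752, 0.1732]
tool_rot: [-3.131, -0.22, 0.01]
contact_force: [0.1, 0.6, 0.0]
opening: 0.0849
grip_force: 0.0
```

```bash
python3 -c "
from h import *
to(.5205,-.0768,.084,8)"
```

```text
t 55.48 pos [ 0.5186 -0.0752  0.1732] phi 8.1 -> turn 0.01 shift [0.03 0.03 1.49]
```

jog_arm(commands=[0.02,0.02,0.4,0,0,0,85,0,0,0.4,0,0,0,85,0,0,0.4,0,0,0,85,0,0,0.25,0,0,0,85,0,0,0,0,0,0,85,0,0,0,0,0,0,50,0,0,0,0,0,0,50,0,0,0,0,0,0,50,0,0,0,0,0,0,50], newtons=40)

```text
t: 56.6
tool_pos: [0.5234, -0.078, 0.0917]
tool_rot: [3.133, 0.219, 0.004]
contact_force: [-0.2, 0.9, 5.7]
opening: 0.0572
grip_force: 43.1
```

jog_arm(commands=[0,0,-0.1,0,0,0,50,0,0,-0.3,0,0,0,50,0,0,-0.5,0,0,0,50,0,0,-0.5,0,0,0,50,0,0,-0.5,0,0,0,50,0,0,-0.5,0,0,0,50,0,0,0,0,0,0,50])

```text
t: 57.48
tool_pos: [0.5239, -0.0781, 0.2377]
tool_rot: [3.131, 0.219, 0.01]
contact_force: [-0.3, -0.7, -2.5]
opening: 0.0574
grip_force: 43.2
```

```bash
python3 -c "
from h import *
to(.475,.3895,.2,8);to(.475,.3895,.2,-5)
print(ctrl.get_obs()['q'])"
```

```text
t 57.48 pos [ 0.5239 -0.0781  0.2377] phi 8.0 -> turn 0.0 shift [ 0.28 -7.83  0.63]
t 57.48 pos [ 0.5239 -0.0781  0.2377] phi 8.0 -> turn 2.27 shift [-1.49 -7.69  0.63]
[-2.88616718e-01 -1.85933774e-01  1.82952963e+00  3.28199053e-05
  1.49104147e+00  1.14232153e+00]
```

jog_arm(commands=[0.02,-0.3,0,0,0,0,50,0.02,-0.55,0,0,0,0,50,0.02,-0.6,0,0,0,0,50,0.02,-0.6,0,0,0,0,50,0.02,-0.6,0,0,0,0,50,0.02,-0.6,0,0,0,0,50,0.02,-0.6,0,0,0,0,50,0.02,-0.6,0,0,0,0,50,0.02,-0.6,0,0,0,0,50,0.02,-0.6,0,0,0,0,50,0.02,-0.6,0,0,0,0,50,0.02,-0.6,0,0,0,0,50,0.02,-0.6,0,0,0,0,50,0.02,-0.35,0,0,0,0,50,0,-0.2,0,0,0,0,50,0,0,0,0,0,0,50])

```text
t: 59.48
tool_pos: [0.4717, 0.4001, 0.2332]
tool_rot: [3.133, 0.22, -0.001]
contact_force: [0.1, 0.3, -2.1]
opening: 0.0576
grip_force: 43.5
```

```bash
python3 -c "
from h import *
to(.475,.3895,.0697,8)"
```

```text
t 59.48 pos [0.4717 0.4001 0.2332] phi 8.0 -> turn 0.01 shift [0.03 0.18 2.73]
```

jog_arm(commands=[0.03,0.18,0.3,0,0,0,50,0,0,0.45,0,0,0,50,0,0,0.45,0,0,0,50,0,0,0.45,0,0,0,50,0,0,0.4,0,0,0,50,0,0,0.2,0,0,0,50,0,0,0.15,0,0,0,50,0,0,0.1,0,0,0,50,0,0,0,0,0,0,50])

```text
t: 60.6
tool_pos: [0.4754, 0.3895, 0.0839]
tool_rot: [-3.134, -0.219, -0.0]
contact_force: [-0.2, 0.1, -1.8]
opening: 0.0573
grip_force: 43.5
```

jog_arm(commands=[0,0,0.09,0,0,0,50,0,0,0.06,0,0,0,50,0,0,0.04,0,0,0,50,0,0,0,0,0,0,50])

```text
t: 61.1
tool_pos: [0.4751, 0.3895, 0.0721]
tool_rot: [3.134, 0.22, -0.001]
contact_force: [0.1, -1.0, -1.7]
opening: 0.0577
grip_force: 43.5
```

jog_arm(commands=[0,0,0.02,0,0,0,50,0,0,0.01,0,0,0,50,0,0,0,0,0,0,50])

```text
t: 61.48
tool_pos: [0.4753, 0.3895, 0.0706]
tool_rot: [3.134, 0.219, -0.0]
contact_force: [-0.2, 0.6, -1.1]
opening: 0.0575
grip_force: 43.5
```

jog_arm(commands=[0,0,0.015,0,0,0,50,0,0,0,0,0,0,50])

```text
t: 61.72
tool_pos: [0.4754, 0.3896, 0.0699]
tool_rot: [-3.134, -0.219, -0.0]
contact_force: [0.3, 0.5, -1.1]
opening: 0.0573
grip_force: 43.6
```

jog_arm(commands=[0,0,0.02,0,0,0,50,0,0,0,0,0,0,50])

```text
t: 61.98
tool_pos: [0.4758, 0.3898, 0.0698]
tool_rot: [-3.134, -0.219, -0.002]
contact_force: [-1.8, -1.5, 5.0]
opening: 0.0574
grip_force: 44.1
```

jog_arm(commands=[0,0,0.015,0,0,0,50,0,0,0,0,0,0,50])

```text
t: 62.22
tool_pos: [0.476, 0.3899, 0.0698]
tool_rot: [-3.134, -0.219, -0.002]
contact_force: [-3.2, -2.2, 8.8]
opening: 0.0575
grip_force: 44.4
```

Contact with the tray floor. Release, retreat and check.

jog_arm(commands=[0,0,-0.025,0,0,0,50,0,0,0,0,0,0,85,0,0,0,0,0,0,85,0,0,0,0,0,0,85,0,0,-0.3,0,0,0,85,0,0,-0.6,0,0,0,85,0,0,-0.6,0,0,0,85,0,0,-0.6,0,0,0,85,0,0.6,-0.2,0,0,0,85,-0.2,0.6,0,0,0,0,85,-0.2,0.6,0,0,0,0,85,0,0.5,0,0,0,0,85,0,0,0,0,0,0,85])

```text
t: 63.85
tool_pos: [0.4713, 0.2484, 0.2087]
tool_rot: [-3.134, -0.215, -0.003]
contact_force: [-0.8, 0.3, 0.4]
opening: 0.0848
grip_force: 0.0
```

```bash
python3 - <<'E'
from h import *
O=np.array([.54455606,-.25502908]);ps=np.radians(8);ex=np.array([np.cos(ps),np.sin(ps)]);ey=np.array([-np.sin(ps),np.cos(ps)])
for c in ('scene','top'):
    im=eyes.get_image(c);P=cloud(im);x,y,z=P[...,0],P[...,1],P[...,2]
    l=(abs(x-.475)<.05)&(abs(y-.389)<.05)&(z>.1)&(z<.11);d=l&(im['image'].min(2)>110)
    e=P[l];e=e[(e[:,:2]-[.475,.389])@ex<.0285];s=np.linalg.lstsq(np.c_[e[:,:2],np.ones(len(e))],e[:,2],rcond=None)[0]
    print(c,'lid',e.mean(0).round(4),len(e),'slope',s[:2].round(3),'dot',P[d].mean(0).round(4),d.sum())
    q=P[...,:2]-O;u,v=q@ex,q@ey
    k=(abs(u)<.02)&(abs(v-.295)<.02)&(z>.065)&(z<.078);print('knob',v[k].mean(),k.sum())
    b=(u<-.06)&(u>-.16)&(abs(v+.055)<.03)&(z>.27);print('ball top',z[b].max() if b.any() else None,b.sum())
    m=(abs(x-.69)<.04)&(abs(y+.034)<.04)&(z>.026)&(z<.034);print('pile',P[m].mean(0).round(4))
    if c=='scene': save(im,'pics/s11.png',(220,40,480,380),1.7)
E
```

```text
scene lid [0.4707 0.3903 0.1037] 415 slope [ 0.011 -0.037] dot [0.4718 0.39   0.1044] 23
knob 0.29678893685561547 43
ball top 0.33295629639527224 160
pile [ 0.6915 -0.0332  0.0299]
top lid [nan nan nan] 0 slope [0. 0.] dot [nan nan nan] 0
knob 0.2949355284376656 38
ball top 0.3346156900998526 213
pile [ 0.6926 -0.034   0.0303]<stdin>:7: RuntimeWarning: Mean of empty slice.
  ret = um.true_divide(
```

View pics/s11.png

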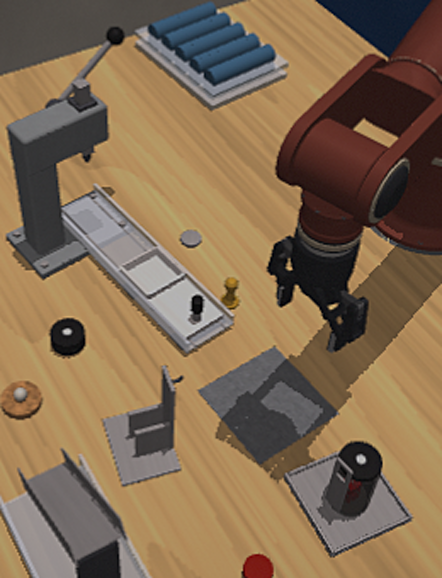

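```bash
python3 -c "
from h import *
print(job.finish_job())"
```

```text
the job is handed in; nothing more can be done
None
```

The job is handed in (no verdict came back): both dice are sealed in the canister, the dot is stamped, the lever is up, the slide is drawn out, and the canister stands upright in the steel tray.

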